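# Put the topping pan on keep-warm for service

## Robot

A 6-joint arm with a two-finger parallel gripper is mounted at the origin on the work surface. World frame = base frame: x ahead of the robot, y to its left, z up, the work surface at z = 0. Lengths are in m, angles in rad, forces in N, time in s.
With the tool pointing down it reaches from about 0.425 to 0.95 m from the base axis. Payload 3.5 kg.
Tool frame: the origin (TCP) lies midway between the tips of the shut fingers; the grasp point (between the pads) lies 19 mm behind it; x points along the fingers, y is the direction in which the jaws open and shut, and the axes are right-handed (so a half turn about x gives the same grasp; the last joint's range is limited). The gripper opens to 85 mm and grips with 20 to 120 N. Pads are 22 mm wide; open, the fingers measure 114 mm over their backs; the gripper's body (76 mm by 85 mm) begins 54 mm behind the grasp point. The pads swing forward as they close: fully open they stand 13 mm farther back than shut.
Start: joints at [-1.43, 0.286, 1.577, -0, 1.279, -0.15], TCP at [0.194, -0.647, 0.231] pointing down, gripper open.
Joint ranges: [-2.77, 2.77], [-0.9, 2.22], [0.21, 2.48], [-1.53, 4.67], [0.24, 2.81], [-2.84, 2.84]. Speed limits (rad/s): [2.79, 2.79, 3.14, 3.14, 3.14, 3.14].

## Interface

Orientations are given as a unit quaternion [x, y, z, w].
In Python, from plant import sensors, optics, ctrl gives the robot as it stands.
- The arm moves only by the tool arm_command, never from a script. Its argument "increments" is a list that holds one entry, the list of rows, each a list of 4 numbers: the shift along the tool's x, y, z in cm, then the turn about the tool's x in rad. A call has 1 to 20 rows; each row shifts and turns the commanded pose from where the row before left it, along the tool's axes as they then stand; what a row does not reach is not made up. A row lasts 1/8 s, in which the tool goes at most 62.5 mm and 10.7 degrees, less where a joint would pass 70% of its speed; a pose out of reach is approached as far as the arm can. A call with a gripper value outside its range is refused whole. "grip" is the finger opening in cm, from 0 to 8.54, set as the call begins (left out, the last holds). The fingers move at their own pace and stop on an object; "grip_force" is the grip in N (left out, the last holds). Time passes only in rows, so rows that do not move let the fingers close. It gives the time, the measured TCP pose, the force and the opening at its end, in the units of the state.
- sensors.get_state(): the state, without advancing time (a new reading comes with each control period).
- optics.read_camera(name): name is "side" or "top"; returns the picture (384x512x3 uint8, blue, green, red); there is no depth.
- optics.camera_model(name): a dict with "camera_matrix" (3x3 intrinsics, pixels), "dist" ([k1, k2, p1, p2, k3] as OpenCV has them; the pictures are not rectified), "world_from_camera" (4x4, takes a point from camera to world coordinates). Camera axes: x right, y up, looking along -z (the intrinsics and any distortion apply to the point x, -y, -z); pixel columns grow to the right and rows downward; lengths in m; the calibration is good to about 2 mm. A picture is of the moment at which its call begins. camera_model takes no time and is no camera call.
- ctrl.sign_off(): hands the job in, once; it reports no verdict.
Trained networks look in the newest picture that a camera, given by its name, has taken for a name from the list of things; names that differ only in an ending like _2 or _b are one class to them, and where a whole thing is asked for, a point or a joint stands for the part that bears it (a point fixed in the world has none). Each returns a list of dicts, best first, with "conf" (0 to 1); they miss things now and then, are a little off and sometimes report something else, mostly with a low value. They report only what shows in the picture. A call takes as long as a camera call. They do not tell look-alikes from the thing itself.
- optics.boxes_of(camera, query): "at" ([row, column] in pixels, amid what is visible of it).
- optics.place_of(camera, query): "at" ([row, column] in pixels: a listed point, or the origin of a listed thing).
The state is a dict: "time": time; "qpos": joint angles; "dq": joint speeds; "joint_efforts": joint torques, N m; "eef_pos": TCP position; "tcp_rot": TCP orientation; "contact_force": force on the tool from outside, world axes, zero at the start; "wrist_torque": the same for the moment, N m; "opening": opening from 0.0 (shut) to 1.0 (fully open).
Only numpy, scipy, OpenCV 4.12 (cv2) and the standard library are available. Lean on these libraries where they do the work, as an engineer would, in place of code of your own. Each camera call takes 0.05 s, during which the arm holds its last target.

## Task

The covered warming pan on the boiling ring is ready: first click that ring's switch fully back to off, then slide the pan along the glass, never lifting it, until it stands centred on the keep-warm ring, and then click the keep-warm switch on to its first click. Take the lid off and lay it flat on the boiling ring, and stand every topping jar upright on the floor of the pan, set down gently and not dropped. Leave both switches and the pan so, and do not disturb the sundae cups, the sugar shaker, the bottle or the tin.

Things in the scene. Friction and masses are not known exactly. Their poses are not given: they have to be found in the camera images.
- hob: Fixed two-ring counter hob, 310 mm deep (its x), 560 mm wide (its y), 60 mm high, slightly turned. Origin: centre of its underside on the counter; x points away from the robot's side, y left, z up. Flush black glass with two printed rings, each 202 mm across; along the near edge an aluminium strip with one switch in front of each ring. Glass and strip are one level surface.
- boil_ring (a point): Centre of the boiling ring on the glass: the left ring (+y of the hob), drawn as two concentric circles with a small cross in the middle. x, y, z as the hob's.
- warm_ring (a point): Centre of the keep-warm ring on the glass: the right ring (-y of the hob), drawn as a single circle with a small cross, 250 mm from the boiling ring.
- boil_knob (a joint): Boiling ring's switch, rad, growing clockwise from above. Clicks into notches at 0 = off, 0.7, 1.4, 2.1 (stops just beyond both ends); starts in one of the three on-clicks. Released between notches it springs into one; the tipping points lie half-way (0.35, 1.05, 1.75). Turning it from one notch to the next takes up to 0.23 N m.
- boil_grip (a point): Boiling switch, point on its axis 24 mm above the hob, turning with it: x along the grip bar to the white pointer. Disc 44 mm across, 5 mm high, on it an upright bar 44 mm long (x), 12 mm wide, top 35 mm above the hob. At 0 it points along the hob's +x, at a hollow dot; then at one, two, three black dots. The pan's edge is about 60 mm from this axis.
- warm_knob (a joint): Turn of the keep-warm ring's switch, same make as boil_knob: 0 = off (as it starts), 0.7 = first click, 1.4 = second, 2.1 = third.
- warm_grip (a point): On the keep-warm switch's axis, 24 mm above the hob's surface; as boil_grip.
- pan_mid (a point): Wide steel pan, 0.7 kg, outside radius 95 mm, inside 90 mm, 46 mm high, floor 5 mm thick. Site on its axis, 23 mm above its underside. Two loop handles, at its +y and -y: each a 9 mm round bar 60 mm long along the pan's x, 133 mm from the axis, 36 mm above the underside, with a 33 mm gap to the wall. Starts on the boiling ring, lid on.
- lid_knob (a point): Centre of the round black knob of the pan's steel lid (0.25 kg): knob 28 mm across, 22 mm high, its underside 12 mm above the lid's plate. Lid: 194 mm disc whose 5 mm deep, 164 mm wide underside sits loosely in the pan's rim. The point is on the lid's axis, z up, 31 mm above its lowest face: 31 mm above the glass when it lies flat on the hob.
- jar1_mid (a point): One of up to four alike squat closed topping jars: amber glass, aluminium screw cap, 48 mm across, 52 mm high, about 0.13 kg, standing on the counter left of the hob (None throughout if absent this time). The point is on its axis, half-way up (26 mm), z up.
- jar2_mid (a point): One of up to four alike squat closed topping jars: amber glass, aluminium screw cap, 48 mm across, 52 mm high, about 0.13 kg, standing on the counter left of the hob (None throughout if absent this time). The point is on its axis, half-way up (26 mm), z up.
- jar3_mid (a point): One of up to four alike squat closed topping jars: amber glass, aluminium screw cap, 48 mm across, 52 mm high, about 0.13 kg, standing on the counter left of the hob (None throughout if absent this time). The point is on its axis, half-way up (26 mm), z up.
- jar4_mid (a point): One of up to four alike squat closed topping jars: amber glass, aluminium screw cap, 48 mm across, 52 mm high, about 0.13 kg, standing on the counter left of the hob (None throughout if absent this time). The point is on its axis, half-way up (26 mm), z up.
- coupe_a: Stemmed steel sundae cup, 92 mm across its rim, 78 mm high, foot 60 mm across, standing among the jars; origin under its foot. Not to be disturbed.
- coupe_b: A like sundae cup, right of the hob. Not to be disturbed.
- shaker: Sugar shaker, 56 mm across, 122 mm high, glass with a steel top, at the back left; origin under its foot. Not to be disturbed.
- syrup: Green glass bottle, 66 mm across, 200 mm high, right of the hob; origin under its foot. Not to be disturbed.
- milk_can: Tin, 72 mm across, 85 mm high, left of the jars; origin under its foot. Not to be disturbed.
There are look-alikes about, which are no part of the job. What is shaped like the part that bears jar2_mid but blue or turquoise is not meant. Leave any brown or orange look-alike of the part that bears lid_knob alone.

How it is judged:
By the outcome, as a careful person would: the job done as asked, in the order asked, and still so for the second after the job is handed in, with the robot touching nothing.
Of jar1, jar2, jar3, jar4 only 2 to 4 are there at a start; the rules pass over those that are not, and their reading is None.
At some moment in a run one of jar1, jar2, jar3, jar4 may be knocked a few centimetres aside while the robot is not near it.
It also fails if it takes over 210 s, if anything falls off the work surface, if the arm or the gripper's body presses on something with over 40 N, if the wrist force passes 120 N, or if a joint passes its speed limit or range.

## Working session

There is one attempt and no reset: what is moved stays moved. The work goes in short steps, Python scripts to look and compute and a tool call to move; the robot and the scene stay as the last step left them, time stands still between calls to the robot, and variables do not carry over. Pictures are saved under pics/ and viewed, and the job is handed in when it is done.

Besides the shell and the picture viewer there is one more tool, called after "Request:" as name([rows], argument=value, ...), one row to a line, values as JSON. arm_command: Moves the arm, as the interface text tells. Its arguments: {"type":"object","properties":{"increments":{"type":"array","items":{"type":"array","items":{"type":"array","items":{"type":"number"}}}},"grip":{"type":"number"},"grip_force":{"type":"number"}},"required":["increments"]}

```bash
ls; mkdir -p pics
python3 - <<'E'
from plant import sensors, optics, ctrl
import cv2
s=sensors.get_state();print(s)
for c in ["side","top"]:
    im=optics.read_camera(c);cv2.imwrite(f"pics/{c}0.png",cv2.resize(im,(768,576)) )
    m=optics.camera_model(c);print(c,m)
E
```

```text
pics
{'time': 0.0, 'qpos': array([-1.42999279e+00,  2.87215140e-01,  1.57819295e+00, -1.70117045e-05,
        1.27857700e+00, -1.49973575e-01]), 'dq': array([-0.00082375, -0.00223269,  0.00165091, -0.00036927, -0.00106709,
       -0.00145389]), 'joint_efforts': array([-1.08067964e-04, -4.05985343e+01, -2.92626446e+01, -6.49694903e-05,
        5.79593150e-03, -1.70135884e-06]), 'eef_pos': array([ 0.19346828, -0.64599188,  0.22990554]), 'tcp_rot': array([-0.69964395, -0.10329096,  0.69964771, -0.10159921]), 'contact_force': array([ 0.23995024, -0.00998115, -0.52966363]), 'wrist_torque': array([-0.00641087,  0.02789974, -0.01100477]), 'opening': 0.9987309034003061}
side {'camera_matrix': array([[376.74643575,   0.        , 249.63370981],
       [  0.        , 376.74643575, 195.23457169],
       [  0.        ,   0.        ,   1.        ]]), 'dist': array([-0.0606128,  0.       ,  0.       ,  0.       ,  0.       ]), 'world_from_camera': array([[-0.94121779,  0.196915  , -0.27446957,  0.02239009],
       [-0.337488  , -0.58309189,  0.73898965,  1.10626897],
       [-0.01452284,  0.7881804 ,  0.61527291,  1.04541724],
       [ 0.        ,  0.        ,  0.        ,  1.        ]])}
top {'camera_matrix': array([[361.72416391,   0.        , 254.31973677],
       [  0.        , 361.72416391, 186.9588848 ],
       [  0.        ,   0.        ,   1.        ]]), 'dist': array([-0.02043469,  0.        ,  0.        ,  0.        ,  0.        ]), 'world_from_camera': array([[-0.0224089 ,  0.98582819, -0.16625471,  0.26271613],
       [-0.99955441, -0.02537253, -0.01572311, -0.01052635],
       [-0.01971859,  0.16582829,  0.98595748,  1.20929832],
       [ 0.        ,  0.        ,  0.        ,  1.        ]])}
```

View pics/side0.png

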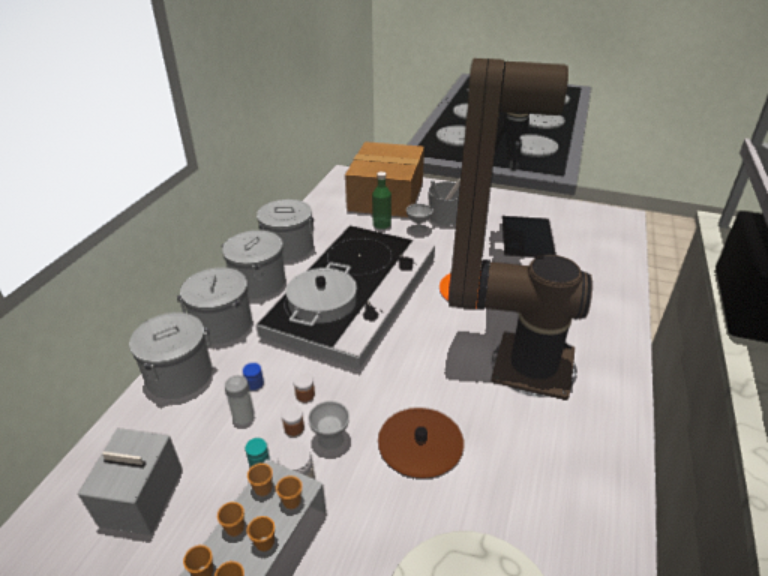

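View pics/top0.png

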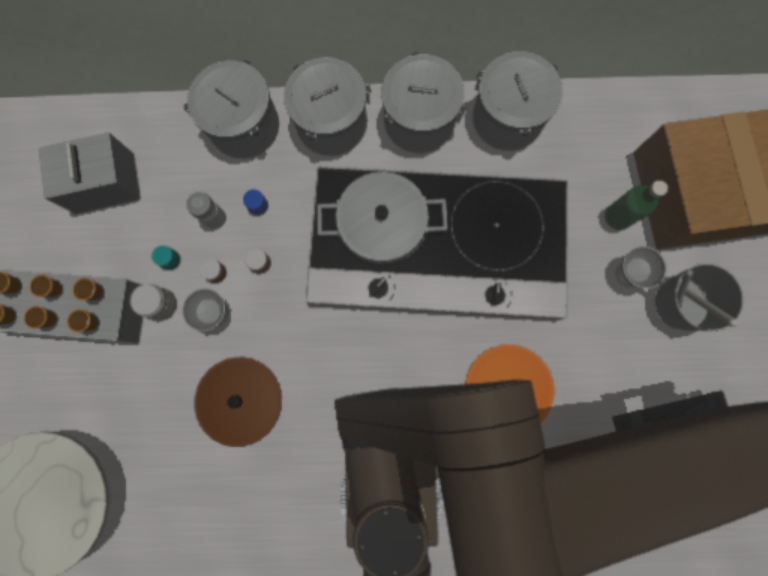

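The top view (1.5x scale) shows:
- **Pan and lid:** steel pan with lid at about (382,215).
- **Switches:** at about (378,288) and (495,294).
- **Amber jars:** two, at about (213,271) and (257,261). The look-alikes are blue (254,201) and turquoise (165,257).
- **Lid look-alikes:** brown (237,402) and orange (510,385).
- **Not to be disturbed:** cup (205,310), tin (150,302) and shaker (201,206).

```bash
cat > h.py <<'E'
from plant import sensors, optics, ctrl
import cv2, numpy as np
from scipy.optimize import least_squares
CAM={c:optics.camera_model(c) for c in ["side","top"]}
def ray(c,rc):
    m=CAM[c]; p=cv2.undistortPoints(np.array([[[rc[1],rc[0]]]],float),m["camera_matrix"],m["dist"])[0,0]
    d=np.array([p[0],-p[1],-1.]); T=m["world_from_camera"]
    return T[:3,3],T[:3,:3]@d
def onz(c,rc,z):
    o,d=ray(c,rc); return o+d*(z-o[2])/d[2]
def proj(c,P):
    m=CAM[c];T=m["world_from_camera"];q=(np.atleast_2d(P)-T[:3,3])@T[:3,:3]
    q=q*[1,-1,-1]
    uv=cv2.projectPoints(q.reshape(-1,1,3),np.zeros(3),np.zeros(3),m["camera_matrix"],m["dist"])[0][:,0]
    return uv[:,::-1]
def tri(rc1,rc2,c1="top",c2="side"):
    o1,d1=ray(c1,rc1);o2,d2=ray(c2,rc2)
    t=np.linalg.lstsq(np.c_[d1,-d2],o2-o1,rcond=None)[0]
    a=o1+d1*t[0];b=o2+d2*t[1]
    return (a+b)/2,np.linalg.norm(a-b)
def crop(c,r0,r1,c0,c1,k,name,im=None):
    if im is None: im=optics.read_camera(c)
    cv2.imwrite("pics/"+name,cv2.resize(im[r0:r1,c0:c1],None,fx=k,fy=k,interpolation=cv2.INTER_CUBIC)); return im
E
python3 - <<'E'
from h import *
np.set_printoptions(precision=4,suppress=True)
Z={"boil_ring":.06,"warm_ring":.06,"boil_grip":.084,"warm_grip":.084,"pan_mid":.083,"lid_knob":.06+.041+.031,"jar1_mid":.026,"coupe_a":0,"coupe_b":0,"shaker":0,"syrup":0,"milk_can":0,"hob":0}
im={c:optics.read_camera(c) for c in CAM}
crop("top",110,250,80,400,2.4,"t1.png",im["top"]); crop("side",130,330,130,310,3,"s1.png",im["side"])
for n,z in Z.items():
    for c in ["top","side"]:
        for r in optics.place_of(c,n)[:6]:
            print(n,c,np.round(r["at"],1),round(r["conf"],2),onz(c,r["at"],z))
print(sensors.get_state()["time"])
E
```

```text
boil_ring side [152.8 278.6] 0.58 [ 0.4413 -0.4455  0.06  ]
boil_ring side [195.3 237.7] 0.53 [ 0.5099 -0.0606  0.06  ]
warm_ring top [152.6 329.2] 0.68 [ 0.5639 -0.2392  0.06  ]
warm_ring side [168.6 238. ] 0.93 [ 0.582  -0.2506  0.06  ]
warm_ring side [194.3 236.3] 0.3 [ 0.5181 -0.0652  0.06  ]
boil_grip top [191.5 252.8] 0.42 [0.4381 0.0125 0.084 ]
boil_grip side [204.9 248.2] 0.6 [0.4354 0.0128 0.084 ]
warm_grip top [197.1 330. ] 0.57 [ 0.4142 -0.2287  0.084 ]
warm_grip side [169.3 272.7] 0.57 [ 0.4166 -0.2623  0.084 ]
warm_grip side [168.6 235. ] 0.48 [ 0.5813 -0.2132  0.084 ]
pan_mid top [182.  142.8] 0.34 [0.4778 0.3629 0.083 ]
lid_knob top [140.1 251.9] 0.8 [0.5913 0.0108 0.132 ]
lid_knob top [268.  159.9] 0.74 [0.2106 0.2889 0.132 ]
lid_knob top [144.9 143.6] 0.7 [0.5857 0.3477 0.132 ]
lid_knob top [262.4 341.9] 0.64 [ 0.2152 -0.2432  0.132 ]
lid_knob side [289.8 276.2] 0.79 [0.1997 0.4159 0.132 ]
lid_knob side [186.4 209.1] 0.66 [0.6062 0.007  0.132 ]
jar1_mid top [181.3 419.8] 0.75 [ 0.4671 -0.5398  0.026 ]
jar1_mid top [205.5 107.9] 0.69 [0.4122 0.4969 0.026 ]
jar1_mid to
[... 559 characters left out ...]
de [290.2 219.4] 0.92 [0.4085 0.3814 0.    ]
coupe_b side [154.9 280. ] 0.65 [ 0.454  -0.5223  0.    ]
shaker top [146.6 141.4] 0.75 [0.6194 0.3991 0.    ]
shaker side [275.8 162.4] 0.71 [0.6262 0.3907 0.    ]
shaker side [255.2 203.2] 0.41 [0.5306 0.2517 0.    ]
syrup top [145.1 410.1] 0.56 [ 0.5989 -0.5307  0.    ]
syrup side [151.5 251.8] 0.9 [ 0.6051 -0.5078  0.    ]
milk_can top [206.8 106.5] 0.62 [0.4112 0.5127 0.    ]
milk_can side [318.5 196.2] 0.84 [0.4344 0.5094 0.    ]
hob top [161.7 289.4] 0.71 [ 0.5513 -0.1134  0.    ]
hob side [193.2 238.2] 0.74 [ 0.5431 -0.1469  0.    ]
hob side [278.7 194.6] 0.42 [0.5113 0.3642 0.    ]
hob side [153.9 278.5] 0.26 [ 0.4642 -0.5293  0.    ]
1.5
```

View pics/t1.png

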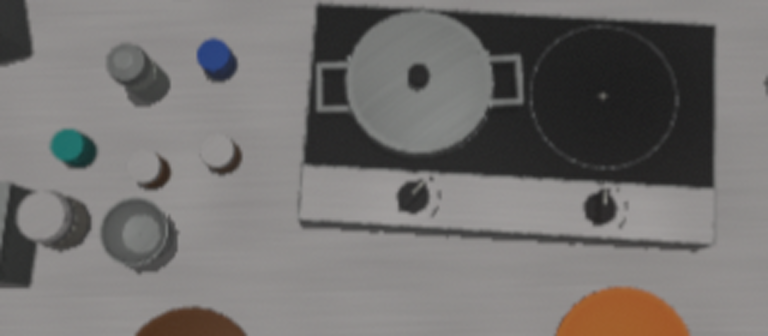

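View pics/s1.png

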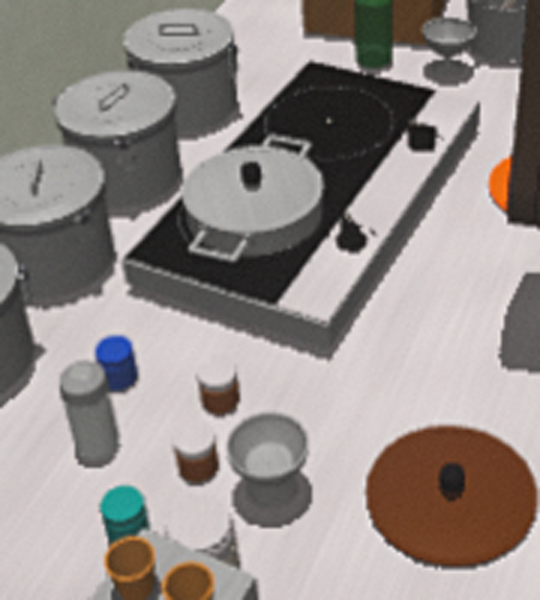

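Run:
```python
from h import *
im=crop("top",105,215,200,310,7,"t2.png"); crop("top",105,215,290,400,7,"t3.png",im);crop("top",125,225,90,200,7,"t4.png",im)
im=crop("side",145,255,165,295,6,"s2.png");crop("side",240,335,150,245,7,"s3.png",im)
```

```text
(no output)
```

View pics/t2.png

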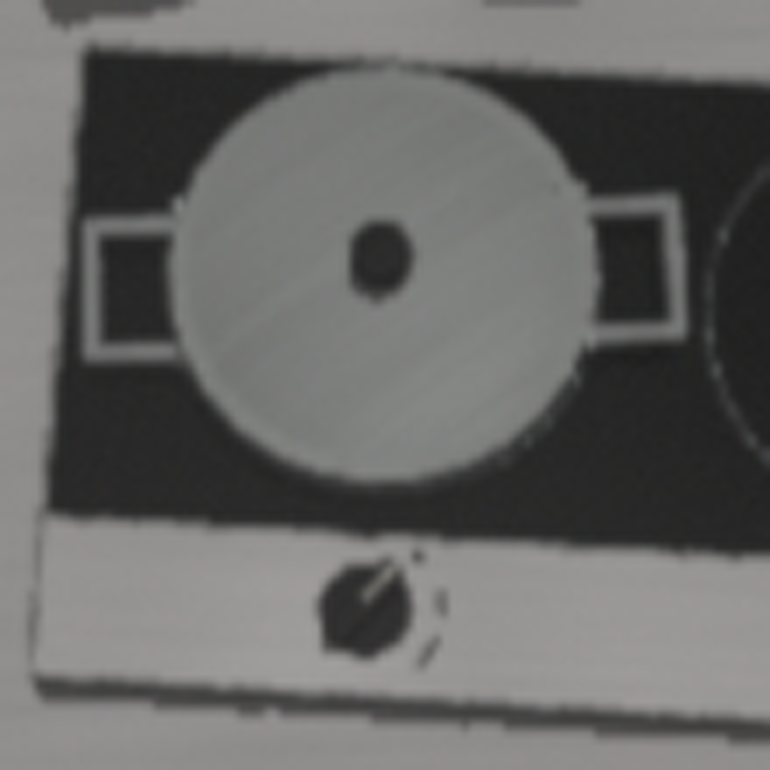

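View pics/t3.png

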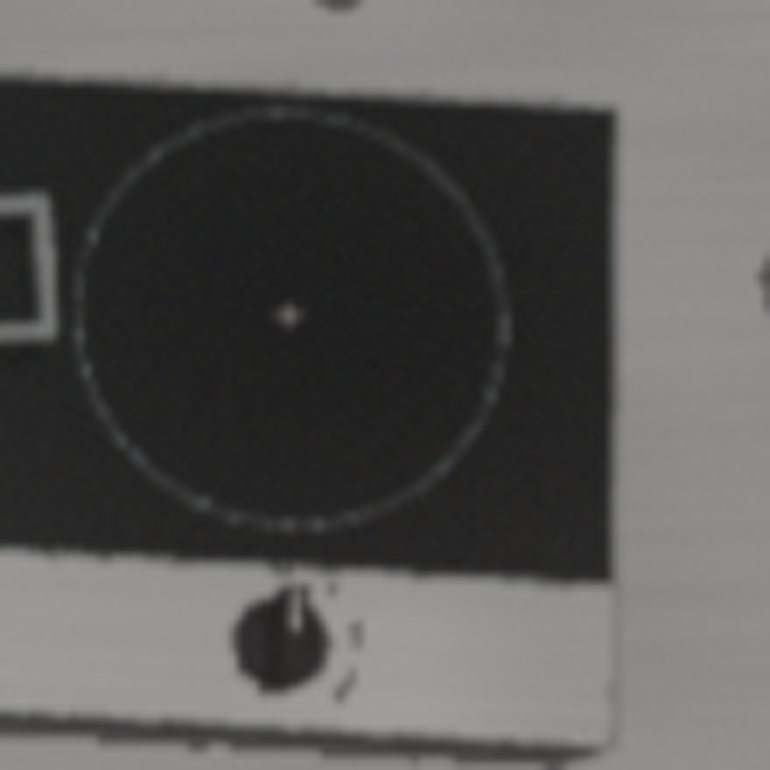

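View pics/t4.png

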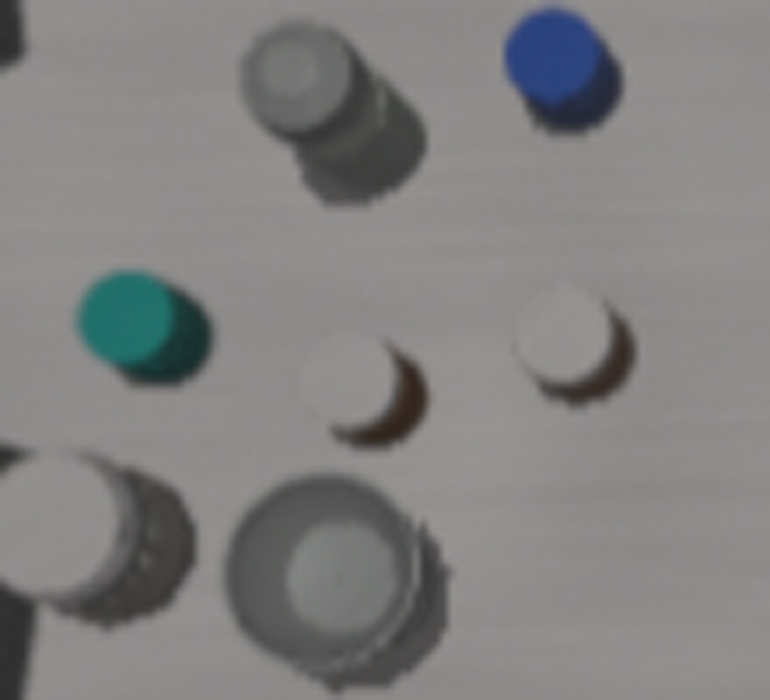

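View pics/s2.png

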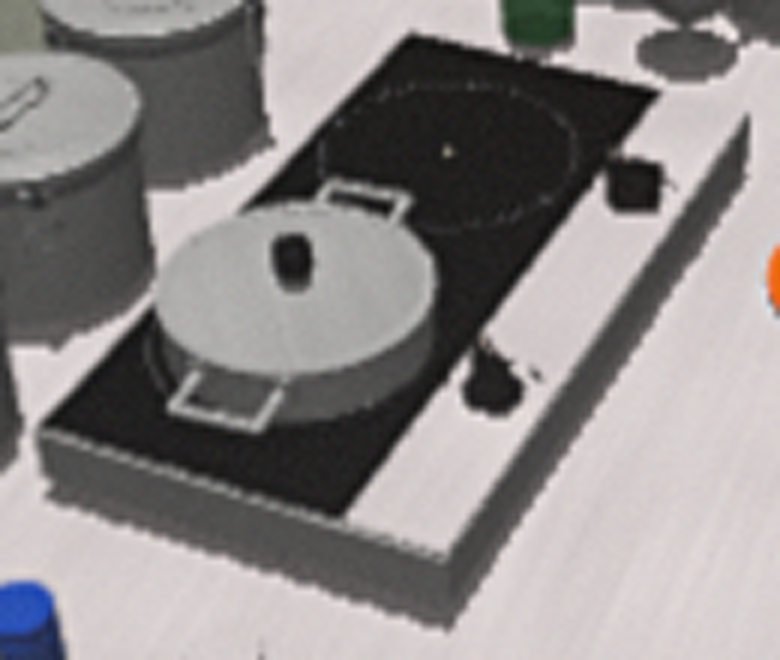

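View pics/s3.png

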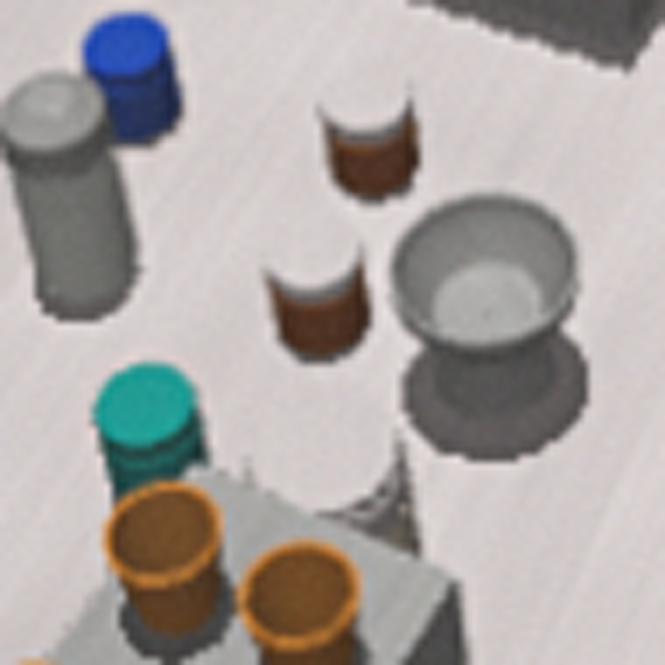

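Run:
```python
from h import *
np.set_printoptions(precision=4,suppress=True)
def un(k,r0,c0,xy): return [(xy[1]+.5)/k-.5+r0,(xy[0]+.5)/k-.5+c0]
t2=lambda *p:un(7,105,200,p); t3=lambda *p:un(7,105,290,p); t4=lambda *p:un(7,125,90,p)
s2=lambda *p:un(6,145,165,p); s3=lambda *p:un(7,240,150,p)
H=[(.155,.28),(-.155,.28),(.155,-.28),(-.155,-.28)]
obs=[("top",0,t2(85,48)),("top",1,t2(37,682)),("top",2,t3(615,108)),("top",3,t3(613,747)),("top",4,t3(288,315)),
("side",0,s2(42,432)),("side",1,s2(450,556)),("side",2,s2(412,36)),("side",3,s2(748,116)),("side",4,s2(448,150))]
def hp(p,xy,z=.06):
    c,s=np.cos(p[2]),np.sin(p[2]); return np.array([p[0]+c*xy[0]-s*xy[1],p[1]+s*xy[0]+c*xy[1],z])
def f(p,use=("top","side")):
    r=[]
    for c,i,o in obs:
        if c not in use: continue
        xy=H[i] if i<4 else (p[3],-.125)
        r+=list(proj(c,hp(p,xy))[0]-o)
    return np.array(r)
for u in [("top","side"),("top",),("side",)]:
    s=least_squares(f,[.53,-.11,-.05,.05],args=(u,),loss="soft_l1"); print(u,s.x,s.fun.reshape(-1,2)[:, :].round(1).tolist())
    p=s.x
    print(" boil",hp(p,(p[3],.125))," warm",hp(p,(p[3],-.125)))
    print(" knobs guess",hp(p,(p[3]-.155,.125)),hp(p,(p[3]-.155,-.125)))
print("pan: lid circ",onz("top",t2(385,274),.107)," knob",onz("top",t2(381,258),.143),"tri knob",tri(t2(381,260),s2(293,262)))
a=onz("top",t2(92,290),.096);b=onz("top",t2(675,268),.096);print("handles",a,b,(a+b)/2,np.linalg.norm(a-b))
a=onz("side",s2(226,408),.096);b=onz("side",s2(368,197),.096);print("handles side",a,b,(a+b)/2)
print("side lid",onz("side",s2(297,287),.108))
print("knob boil disc top",onz("top",t2(365,610),.07)," warm",onz("top",t3(281,642),.07))
# jar caps top z=.052
for n,q,w in [("jarL",t4(350,382),s3(312,250)),("jarR",t4(566,333),s3(366,97)),]:
    print(n,onz("top",q,.052),onz("side",w,.052))
print("jar side bottoms",onz("side",s3(322,338),0),onz("side",s3(375,178),0))
print("coupe rim",onz("top",t4(322,572),.078),onz("side",s3(485,270),.078))
```

```text
('top', 'side') [ 0.5415 -0.1164 -0.0815  0.0426] [[-0.5, -1.5], [0.6, -2.4], [-0.7, 0.9], [1.2, 1.0], [0.1, -0.1], [-0.9, -1.5], [0.3, 0.3], [-1.7, -0.8], [-1.9, 1.2], [0.0, -0.1]]
 boil [0.5942 0.0047 0.06  ]  warm [ 0.5738 -0.2445  0.06  ]
 knobs guess [0.4397 0.0173 0.06  ] [ 0.4193 -0.2319  0.06  ]
('top',) [ 0.5424 -0.1173 -0.0807  0.0418] [[-0.7, -1.3], [0.4, -2.1], [-1.0, 1.1], [0.9, 1.3], [0.0, 0.2]]
 boil [0.5941 0.004  0.06  ]  warm [ 0.574  -0.2452  0.06  ]
 knobs guess [0.4396 0.0165 0.06  ] [ 0.4195 -0.2327  0.06  ]
('side',) [ 0.5389 -0.1133 -0.084   0.0445] [[-0.4, -1.4], [1.1, 0.5], [-1.3, -0.4], [-1.4, 1.6], [0.4, -0.1]]
 boil [0.5937 0.0075 0.06  ]  warm [ 0.5727 -0.2416  0.06  ]
 knobs guess [0.4392 0.0205 0.06  ] [ 0.4183 -0.2286  0.06  ]
pan: lid circ [0.5869 0.0032 0.107 ]  knob [0.5836 0.0043 0.143 ] tri knob (array([0.5883, 0.0046, 0.1251]), np.float64(0.00048265290987971343))
handles [0.5864 0.137  0.096 ] [ 0.5893 -0.1285  0.096 ] [0.5878 0.0042 0.096 ] 0.2655773672232137
handles side [0.5833 0.1279 0.096 ] [ 0.5868 -0.12    0.096 ] [0.5851 0.0039 0.096 ]
side lid [0.5848 0.0093 0.108 ]
knob boil disc top [0.4397 0.0163 0.07  ]  warm [ 0.4187 -0.2307  0.07  ]
jarL [0.4936 0.3842 0.052 ] [0.495  0.3883 0.052 ]
jarR [0.5143 0.2825 0.052 ] [0.5136 0.288  0.052 ]
jar side bottoms [0.4902 0.3994 0.    ] [0.51   0.2961 0.    ]
coupe rim [0.401  0.3855 0.078 ] [0.4006 0.3912 0.078 ]
```

```bash
cat > g.py <<'E'
from h import *
from scipy.spatial.transform import Rotation as Ro
np.set_printoptions(precision=4,suppress=True)
def tool():
    s=sensors.get_state();R=Ro.from_quat(s["tcp_rot"]).as_matrix();return s,np.array(s["eef_pos"]),R
def go(target,yaw=None):
    """yaw: world angle of tool y, mod pi. prints total translation (cm, in tool axes AFTER the turn) and turn"""
    s,p,R=tool(); cur=np.arctan2(R[1,1],R[0,1]); turn=0.
    if yaw is not None:
        turn=-(yaw-cur); turn=(turn+np.pi/2)%np.pi-np.pi/2
    R2=R@Ro.from_rotvec([turn,0,0]).as_matrix()
    d=R2.T@(np.array(target)-p)*100
    print("tcp",p,"yaw",round(cur,3),"toolx",R[:,0],"q6",s["qpos"][5].round(3),"t",round(s["time"],2))
    print("turn",round(turn,3),"rows>=",int(np.ceil(abs(turn)/.18)),"| q6 after turn est",round(s["qpos"][5]-turn,3),round(s["qpos"][5]+turn,3),"| then d cm",d.round(2),"rows>=",int(np.ceil(np.linalg.norm(d)/6)),"| d before turn",(R.T@(np.array(target)-p)*100).round(2))
E
python3 -c "
from g import *
go([.43,-.25,.23],.79);go([.4397,.0165,.2],.79)"
```

```text
tcp [ 0.1936 -0.6466  0.2313] yaw -1.28 toolx [ 0. -0. -1.] q6 -0.15 t 1.6
turn 1.072 rows>= 6 | q6 after turn est -1.222 0.922 | then d cm [  0.13 -44.82  11.12] rows>= 8 | d before turn [  0.13 -31.22 -34.02]
tcp [ 0.1936 -0.6466  0.2313] yaw -1.28 toolx [ 0. -0. -1.] q6 -0.15 t 1.6
turn 1.072 rows>= 6 | q6 after turn est -1.222 0.922 | then d cm [  3.13 -64.43  29.19] rows>= 12 | d before turn [  3.13 -56.47 -42.59]
```

Request:
arm_command([
  [[0,-3.9,-4.25,0],[0,-3.9,-4.25,0],[0,-3.9,-4.25,0],[0,-3.9,-4.25,0],[0,-3.9,-4.25,0],[0,-3.9,-4.25,0],[0,-3.9,-4.25,0],[0,-3.9,-4.25,0],[0,0,0,-0.1725],[0,0,0,-0.1725],[0,0,0,-0.1725],[0,0,0,-0.1725],[0,0,0,-0.1725],[0,0,0,-0.1725],[0,0,0,-0.1725],[0,0,0,-0.1725],[0,0,0,-0.1725],[0,0,0,-0.1725],[0,0,0,-0.1725],[0,0,0,-0.1725]],
], grip=4.5)

```text
time: 4.1
eef_pos: [0.4298, -0.2503, 0.2315]
tcp_rot: [0.267, 0.655, -0.267, 0.655]
contact_force: [0.7, -0.1, 0.5]
opening: 0.524
```

```bash
python3 -c "
from g import *
go([.4397,.0165,.17],.79)"
```

```text
tcp [ 0.4298 -0.2503  0.2315] yaw 0.796 toolx [ 0.0003 -0.0002 -1.    ] q6 -1.527 t 4.1
turn 0.006 rows>= 1 | q6 after turn est -1.533 -1.522 | then d cm [  6.14  19.64 -18.08] rows>= 5 | d before turn [  6.14  19.75 -17.96]
```

Request:
arm_command([
  [[1.0,3.28,-3.0,0],[1.0,3.28,-3.0,0],[1.0,3.28,-3.0,0],[1.0,3.28,-3.0,0],[1.0,3.28,-3.0,0],[1.0,3.28,-3.0,0],[0,0,0,0],[0,0,0,0]],
])

```text
time: 5.1
eef_pos: [0.4408, 0.016, 0.1717]
tcp_rot: [0.269, 0.654, -0.269, 0.654]
contact_force: [-0.7, 0.2, -0.4]
opening: 0.53
```

```bash
python3 -c "
from g import *
go([.4397,.0165,.071],.79)
im=crop('side',130,240,180,310,6,'s5.png')
crop('top',105,235,200,330,6,'t5.png')"
```

```text
tcp [0.4408 0.016  0.1717] yaw 0.791 toolx [ 0.0008 -0.0006 -1.    ] q6 -0.985 t 5.1
turn 0.001 rows>= 1 | q6 after turn est -0.985 -0.984 | then d cm [10.07 -0.04 -0.12] rows>= 2 | d before turn [10.07 -0.04 -0.12]
```

View pics/s5.png

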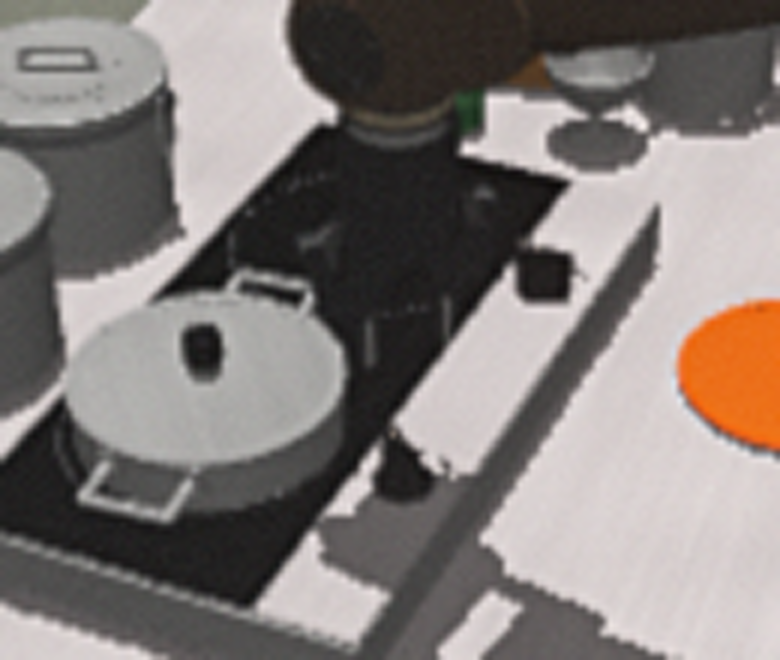

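View pics/t5.png

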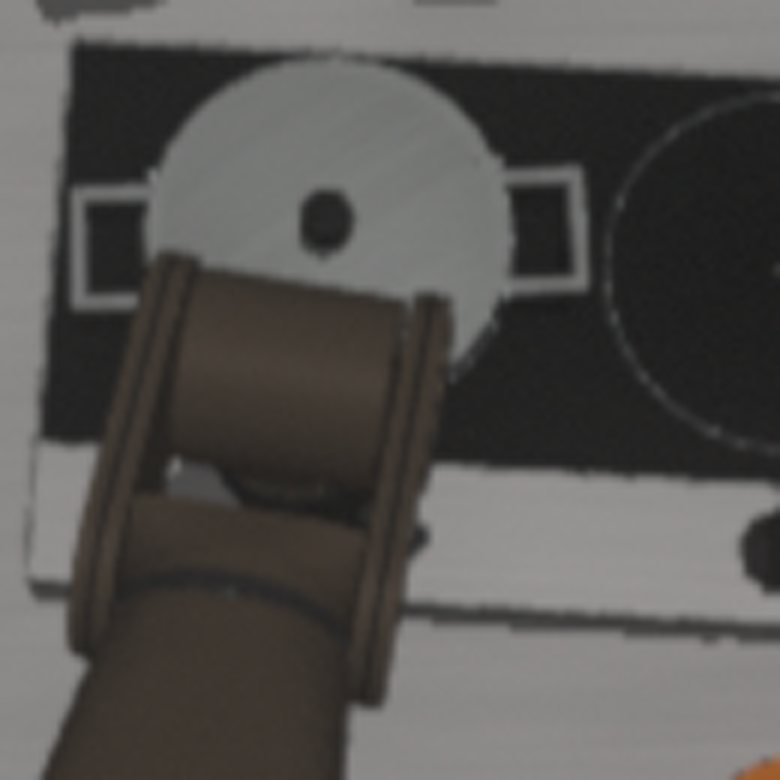

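The candidates for the boiling switch are the left knob (t2 365,610) in front of the pan, pointing at one dot, and the right knob (t3 281,642), at off. I choose the left one. The gripper is above it with the pan clear, so I descend.

Request:
arm_command([
  [[2.5,0,-0.03,0],[2.5,0,-0.03,0],[2.5,0,-0.03,0],[1.5,0,-0.03,0],[1.0,0,0,0],[0,0,0,0]],
])

```text
time: 5.95
eef_pos: [0.4395, 0.0168, 0.0711]
tcp_rot: [0.269, 0.654, -0.269, 0.654]
contact_force: [0.6, 0.0, -0.3]
opening: 0.529
```

Request:
arm_command([
  [[0,0,0,0],[0,0,0,0],[0,0,0,0],[0,0,0,0],[0,0,0,0],[0,0,0,0]],
], grip=0, grip_force=40)

```text
time: 6.7
eef_pos: [0.441, 0.0176, 0.0724]
tcp_rot: [0.27, 0.653, -0.268, 0.655]
contact_force: [3.2, 5.4, 0.4]
opening: 0.127
```

Request:
arm_command([
  [[0,0.15,0,0],[0,0,0,-0.12],[0,0,0,-0.12],[0,0,0,-0.12],[0,0,0,-0.12],[0,0,0,-0.12],[0,0,0,-0.12],[0,0,0,0],[0,0,0,0]],
])

```text
time: 7.82
eef_pos: [0.4406, 0.0164, 0.0724]
tcp_rot: [0.019, 0.707, -0.022, 0.706]
contact_force: [-3.6, -4.6, 7.0]
opening: 0.13
```

```bash
python3 -c "
from g import *
go([.4397,.0165,.071],1.489);print(sensors.get_state()['wrist_torque'],sensors.get_state()['contact_force'])"
```

```text
tcp [0.4406 0.0164 0.0724] yaw 1.512 toolx [-0.0014 -0.0044 -1.    ] q6 -1.699 t 7.83
turn 0.023 rows>= 1 | q6 after turn est -1.722 -1.676 | then d cm [ 0.14 -0.   -0.09] rows>= 1 | d before turn [ 0.14  0.   -0.09]
[-0.7985  0.5309 -0.0144] [-3.5978 -4.6435  6.9854]
```

Request:
arm_command([
  [[0,0,0,0],[0,0,0,0],[0,0,0,0],[-2,0,0,0],[-4,0,0,0],[-4,0,0,0],[-4,0,0,0],[0,0,5,0],[0,0,5,0],[0,0,5,0],[0,0,0,0]],
], grip=4.5)

```text
time: 9.2
eef_pos: [0.5922, 0.0088, 0.2095]
tcp_rot: [0.022, 0.708, -0.021, 0.706]
contact_force: [-0.6, -0.4, -0.4]
opening: 0.53
```

```bash
python3 -c "
from g import *
go([.61,-.15,.21],1.489)
crop('side',130,240,180,310,6,'s6.png')
crop('top',105,235,200,330,6,'t6.png')"
```

```text
tcp [0.5922 0.0088 0.2095] yaw 1.51 toolx [-0.0022  0.0003 -1.    ] q6 -1.666 t 9.2
turn 0.021 rows>= 1 | q6 after turn est -1.688 -1.645 | then d cm [ -0.05 -15.68   3.07] rows>= 3 | d before turn [ -0.05 -15.74   2.74]
```

View pics/s6.png

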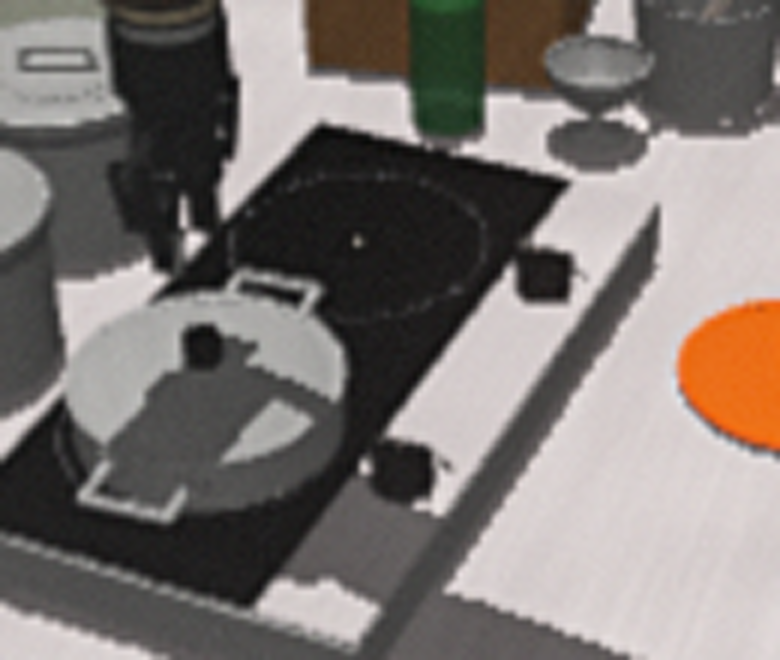

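View pics/t6.png

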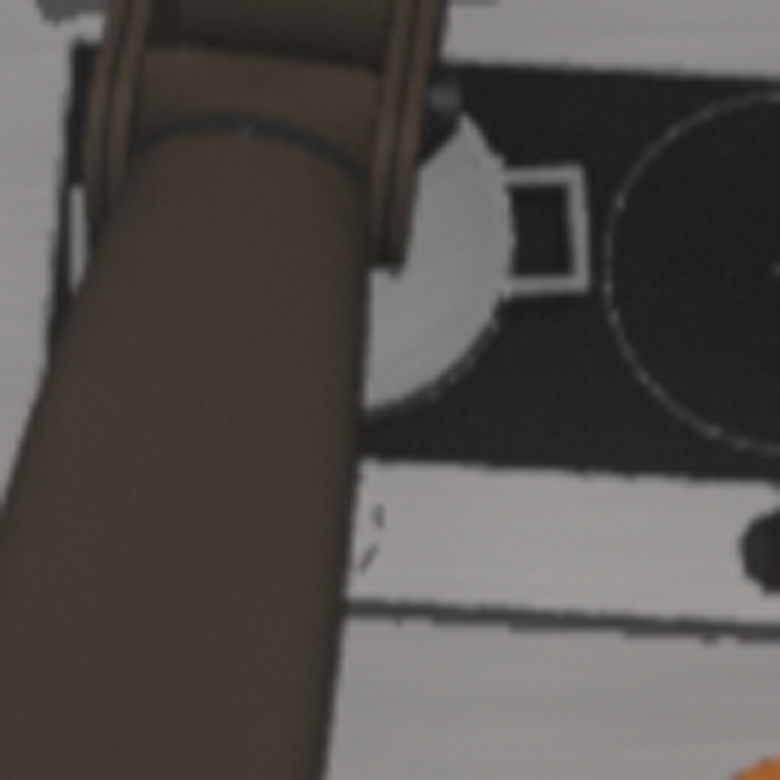

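```bash
python3 -c "
from g import *
go([.589,-.1285,.17],1.58)"
```

```text
tcp [0.5898 0.0092 0.2102] yaw 1.51 toolx [-0.0026  0.0004 -1.    ] q6 -1.667 t 9.3
turn -0.07 rows>= 1 | q6 after turn est -1.597 -1.736 | then d cm [  4.02 -13.77  -0.2 ] rows>= 3 | d before turn [  4.02 -13.75   0.76]
```

Request:
arm_command([
  [[0,0,0,-0.07],[0,-4.6,-0.05,0],[0,-4.6,-0.05,0],[0,-4.55,-0.1,0],[1.5,0,0,0],[2.5,0,0,0],[0,0,0,0],[0,0,0,0]],
], grip=2.4)

```text
time: 10.3
eef_pos: [0.5895, -0.1276, 0.172]
tcp_rot: [-0.004, 0.707, 0.004, 0.707]
contact_force: [0.6, -0.4, 0.4]
opening: 0.283
```

```bash
python3 -c "
from g import *
go([.589,-.1285,.077],1.58)
crop('side',130,240,180,310,6,'s7.png')
crop('top',105,235,250,380,6,'t7.png')"
```

```text
tcp [ 0.5895 -0.1276  0.172 ] yaw 1.581 toolx [ 0.0005 -0.     -1.    ] q6 -1.962 t 10.3
turn 0.001 rows>= 1 | q6 after turn est -1.963 -1.961 | then d cm [ 9.5  -0.09 -0.06] rows>= 2 | d before turn [ 9.5  -0.09 -0.06]
```

View pics/s7.png

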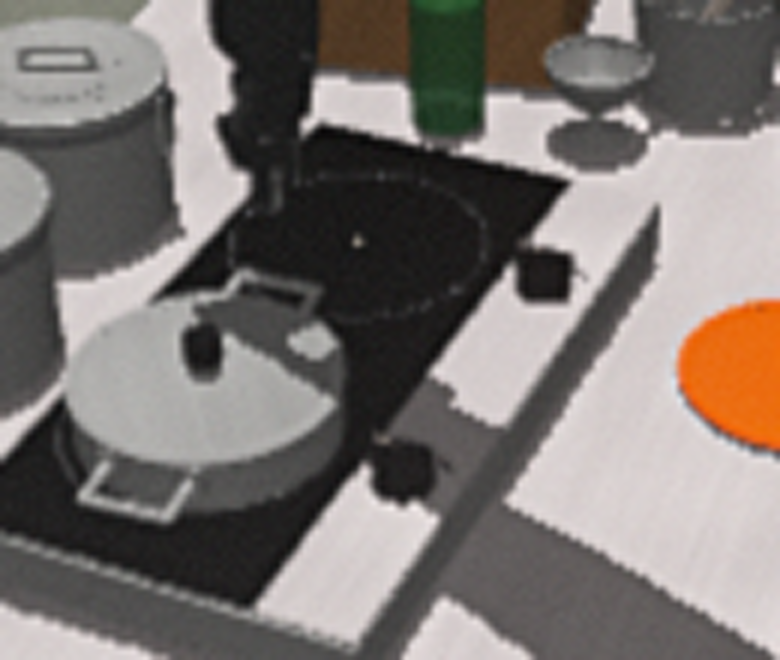

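View pics/t7.png

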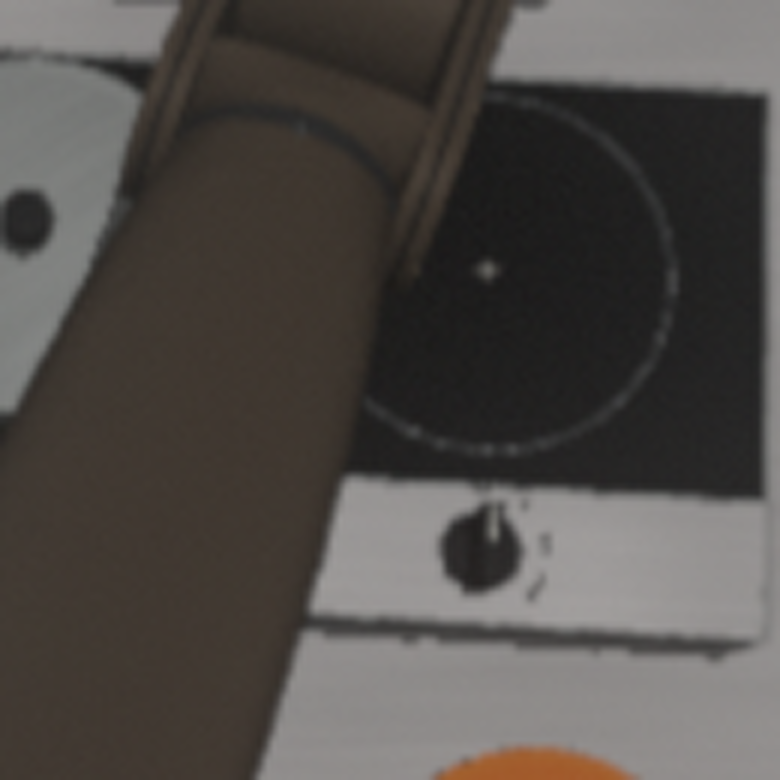

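Both switches now look alike, both at off. I descend on the right handle and close lightly.

Request:
arm_command([
  [[2.5,-0.1,-0.05,0],[2.5,0,0,0],[2.5,0,0,0],[1.5,0,0,0],[0.5,0,0,0],[0,0,0,0]],
])

```text
time: 11.15
eef_pos: [0.5896, -0.1296, 0.0769]
tcp_rot: [-0.003, 0.707, 0.003, 0.707]
contact_force: [-0.2, 0.2, 0.1]
opening: 0.282
```

Request:
arm_command([
  [[0,0,0,0],[0,0,0,0],[0,0,0,0],[0,0,0,0],[0,0,0,0],[0,0,0,0]],
], grip=0, grip_force=25)

```text
time: 11.9
eef_pos: [0.59, -0.1296, 0.0776]
tcp_rot: [-0.003, 0.706, 0.003, 0.708]
contact_force: [-0.1, 2.2, 5.7]
opening: 0.087
```

Request:
arm_command([
  [[0,-0.5,-0.03,0],[0,-1.0,-0.06,0],[0,-1.5,-0.1,0],[0,-1.5,-0.1,0],[0,-1.5,-0.1,0],[0,-1.5,-0.1,0],[0,-1.5,-0.1,0],[0,-1.5,-0.1,0]],
])

```text
time: 12.9
eef_pos: [0.5841, -0.2325, 0.0774]
tcp_rot: [-0.001, 0.707, 0.005, 0.707]
contact_force: [1.0, 9.1, 7.3]
opening: 0.092
```

```bash
python3 -c "
from g import *
go([.5755,-.377,.077],1.58)
crop('side',130,240,180,310,6,'s8.png')"
```

```text
tcp [ 0.5841 -0.2325  0.0774] yaw 1.579 toolx [ 0.0011  0.0047 -1.    ] q6 -2.124 t 12.9
turn -0.001 rows>= 1 | q6 after turn est -2.123 -2.125 | then d cm [ -0.02 -14.44  -0.99] rows>= 3 | d before turn [ -0.02 -14.44  -0.98]
```

View pics/s8.png

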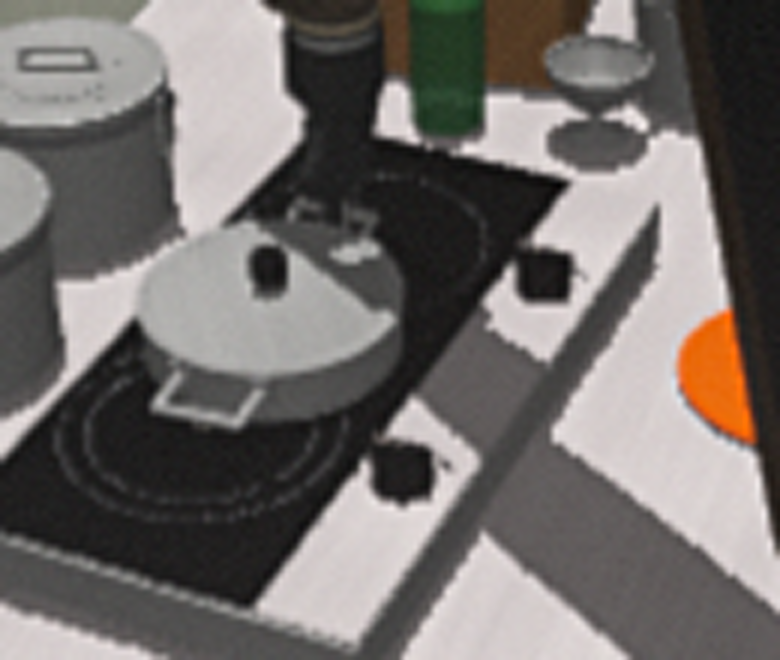

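Request:
arm_command([
  [[0,-1.5,-0.1,0],[0,-1.5,-0.1,0],[0,-1.5,-0.1,0],[0,-1.5,-0.1,0],[0,-1.5,-0.1,0],[0,-1.5,-0.1,0],[0,-1.5,-0.1,0],[0,-1.5,-0.1,0],[0,-1.0,-0.1,0],[0,-0.8,-0.08,0],[0,-0.4,0,0],[0,0,0,0],[0,0,0,0]],
])

```text
time: 14.58
eef_pos: [0.5755, -0.3748, 0.0775]
tcp_rot: [-0.002, 0.707, 0.004, 0.707]
contact_force: [-1.0, 6.6, 8.3]
opening: 0.095
```

```bash
python3 -c "
from g import *
go([.5755,-.377,.077],1.58)
crop('side',130,240,180,310,6,'s9.png')
crop('top',100,230,250,380,6,'t9.png')"
```

```text
tcp [ 0.5755 -0.3748  0.0775] yaw 1.58 toolx [ 0.0004  0.0035 -1.    ] q6 -2.307 t 14.57
turn -0.0 rows>= 1 | q6 after turn est -2.307 -2.308 | then d cm [ 0.05 -0.22  0.  ] rows>= 1 | d before turn [ 0.05 -0.22  0.  ]
```

View pics/s9.png

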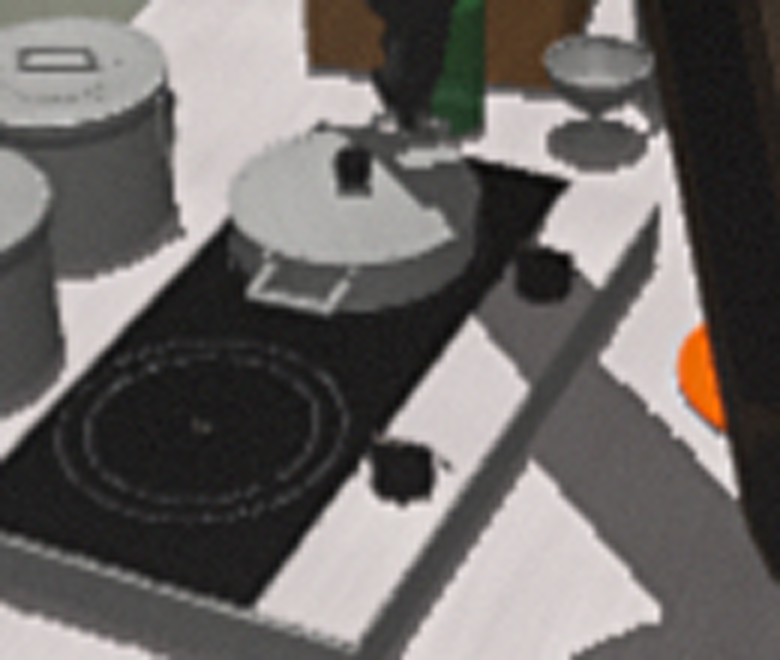

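View pics/t9.png

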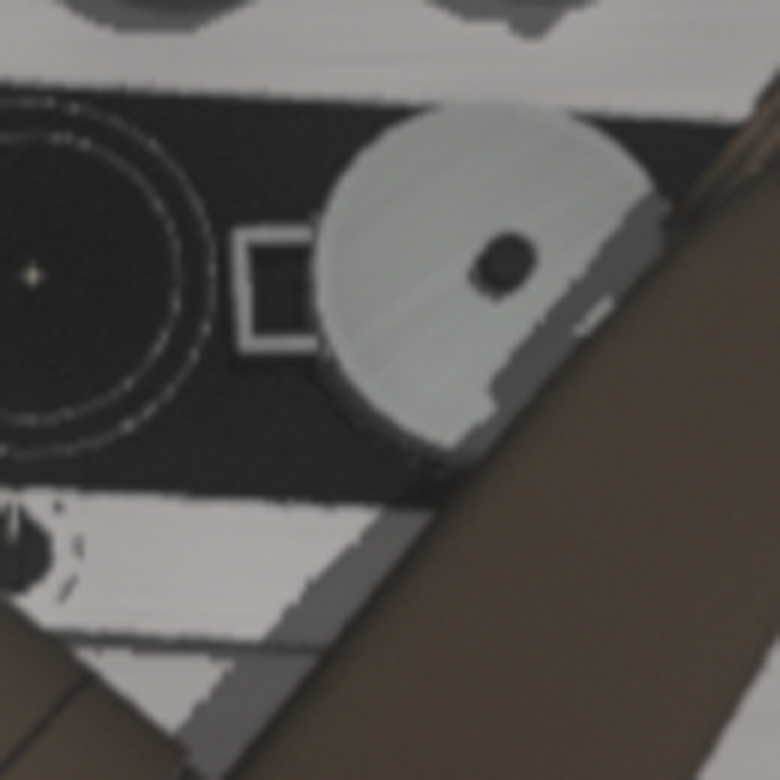

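```bash
cat > pf.py <<'E'
from g import *
def fitc(cam,pts,r,z,x0):
    pts=np.array(pts)
    def f(c):
        W=np.array([onz(cam,p,z)[:2] for p in pts]); return np.linalg.norm(W-c[:2],axis=1)-r
    s=least_squares(f,x0,loss="soft_l1",f_scale=.002);return s.x,s.fun
def un(k,r0,c0,xy): return [(xy[1]+.5)/k-.5+r0,(xy[0]+.5)/k-.5+c0]
E
python3 -c "
from pf import *
P=[(315,275),(330,190),(400,125),(495,103),(600,125),(655,185),(345,365),(400,420),(455,450)]
print(fitc('top',[un(6,100,250,p) for p in P],.097,.108,[.57,-.24]))
print('handleL',onz('top',un(6,100,250,(241,290)),.096), 'knob',onz('top',un(6,100,250,(506,262)),.135),'boil cross',onz('top',un(6,100,250,(31,275)),.06),onz('side',un(6,130,180,(201,426)),.06))
P=[(172,273),(185,190),(385,62),(500,100),(580,190),(598,275),(560,390),(250,430),(385,485)]
print('start',fitc('top',[un(7,105,200,p) for p in P],.097,.108,[.57,0]))
P=[(231,205),(255,172),(290,148),(478,200),(470,225),(420,262),(340,266),(265,248)]
print('side',fitc('side',[un(6,130,180,p) for p in P],.097,.108,[.57,-.24]))
P=[(78,310),(120,435),(200,503),(285,525),(320,525),(440,470),(500,350),(505,290),(470,200),(420,150),(340,118),(270,110),(200,130),(155,155),(92,235)]
print('warm ring',fitc('top',[un(7,105,290,p) for p in P],.101,.06,[.57,-.24]))
"
```

```text
(array([ 0.5747, -0.2432]), array([ 0.0002,  0.0027, -0.0007, -0.003 ,  0.0015, -0.0012, -0.0012,
       -0.0017,  0.0006]))
handleL [ 0.5732 -0.108   0.096 ] knob [ 0.5734 -0.2404  0.135 ] boil cross [0.5949 0.0033 0.06  ] [0.5947 0.0059 0.06  ]
start (array([0.5888, 0.0039]), array([-0.0017,  0.0006,  0.0012, -0.0012, -0.0007, -0.0004, -0.0002,
       -0.0022,  0.0021]))
side (array([ 0.5659, -0.2336]), array([ 0.001 , -0.0067, -0.0054, -0.0073, -0.0051,  0.0016, -0.0048,
       -0.0012]))
warm ring (array([ 0.5742, -0.247 ]), array([-0.0008, -0.0009, -0.0003, -0.0007, -0.0005, -0.0021, -0.0038,
       -0.001 ,  0.0005,  0.0007, -0.0017, -0.0006, -0.0019, -0.0011,
       -0.0003]))
```

Request:
arm_command([
  [[0,-0.15,0,0],[0,-0.15,0,0],[0,0,0,0],[0,0,0,0]],
])

```text
time: 15.18
eef_pos: [0.5755, -0.3771, 0.0774]
tcp_rot: [-0.001, 0.707, 0.005, 0.707]
contact_force: [-0.6, 7.8, 7.0]
opening: 0.092
```

Request:
arm_command([
  [[0,0,0,0],[0,0,0,0],[0,0,0,0],[0,0,0,0]],
], grip=2.4)

```text
time: 15.68
eef_pos: [0.5745, -0.3798, 0.0759]
tcp_rot: [-0.003, 0.707, 0.003, 0.707]
contact_force: [0.1, 0.7, 0.1]
opening: 0.281
```

Request:
arm_command([
  [[-2,0,0,0],[-4,0,0,0],[-4,0,0,0],[-3,0,0,0],[0,5,0,0],[0,5,0,0],[0,5,0,0],[0,5,0,0],[0,5,0,0],[0,5,0,0],[0,5,0,0],[0,0,0,0]],
])

```text
time: 17.18
eef_pos: [0.5717, -0.0268, 0.2081]
tcp_rot: [-0.005, 0.706, 0.005, 0.708]
contact_force: [0.0, 1.0, -0.6]
opening: 0.279
```

```bash
python3 -c "
from g import *
go([.419,-.2315,.2],1.489)
crop('side',130,240,180,310,6,'s10.png')
crop('top',100,230,265,395,6,'t10.png')"
```

```text
tcp [ 0.5717 -0.0268  0.2081] yaw 1.585 toolx [ 0.0022 -0.0001 -1.    ] q6 -1.809 t 17.18
turn 0.096 rows>= 1 | q6 after turn est -1.905 -1.713 | then d cm [  0.78 -21.65 -13.55] rows>= 5 | d before turn [  0.78 -20.26 -15.55]
```

View pics/s10.png

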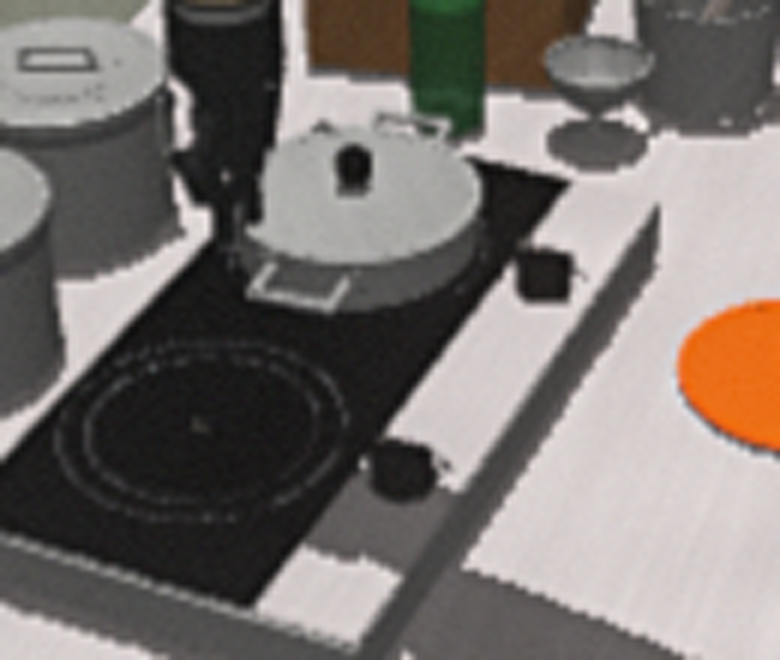

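View pics/t10.png

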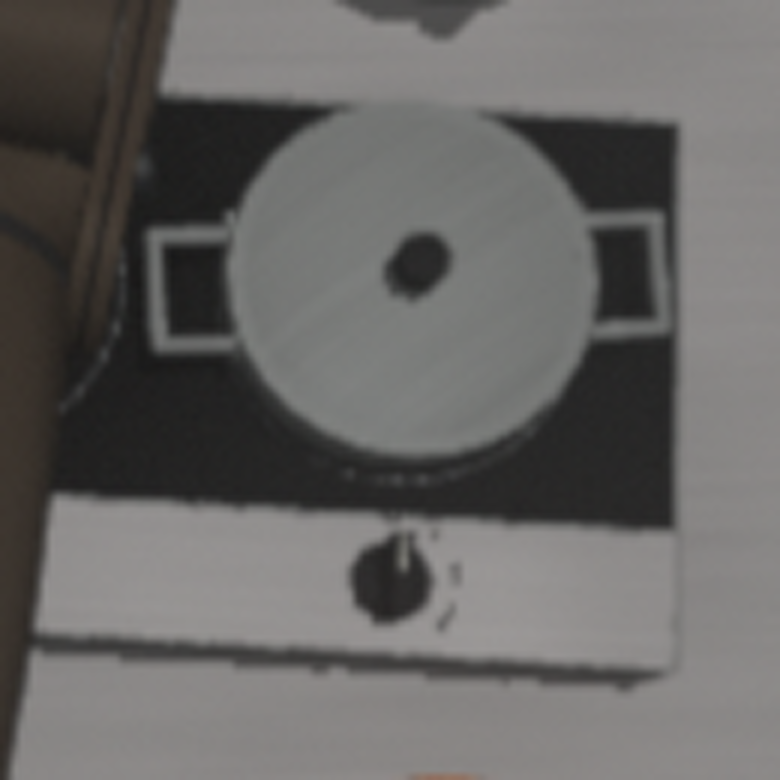

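```bash
python3 -c "
from pf import *
u=lambda p:un(6,100,265,p)
P=[(228,270),(245,200),(300,135),(400,103),(480,115),(575,185),(598,275),(570,370),(510,430),(420,460),(330,440),(260,370)]
print(fitc('top',[u(p) for p in P],.097,.108,[.57,-.24]))
a=onz('top',u((157,291)),.096);b=onz('top',u((660,273)),.096);print(a,b,(a+b)/2)
print('knob',onz('top',u((418,264)),.132))
a=onz('side',un(6,130,180,(297,297)),.096);b=onz('side',un(6,130,180,(413,125)),.096);print('side h',a,b,(a+b)/2)
"
```

```text
(array([ 0.5732, -0.2442]), array([-0.0002, -0.0004, -0.0005, -0.0015, -0.0004,  0.0031, -0.0006,
       -0.0031, -0.0025,  0.0007,  0.0014, -0.0017]))
[ 0.5726 -0.1112  0.096 ] [ 0.5752 -0.377   0.096 ] [ 0.5739 -0.2441  0.096 ]
knob [ 0.5732 -0.242   0.132 ]
side h [ 0.5689 -0.1128  0.096 ] [ 0.5704 -0.3638  0.096 ] [ 0.5697 -0.2383  0.096 ]
```

Request:
arm_command([
  [[0,0,0,0.096],[0.4,-4.3,-2.7,0],[0.4,-4.3,-2.7,0],[0,-4.3,-2.7,0],[0,-4.3,-2.7,0],[0,-4.3,-2.7,0],[0,0,0,0],[0,0,0,0]],
], grip=4.5)

```text
time: 18.27
eef_pos: [0.4182, -0.2332, 0.1988]
tcp_rot: [0.031, 0.706, -0.032, 0.707]
contact_force: [0.8, 0.4, 0.4]
opening: 0.524
```

```bash
python3 -c "
from g import *
go([.4195,-.231,.071],1.489)"
```

```text
tcp [ 0.4182 -0.2332  0.1988] yaw 1.482 toolx [ 0.0008 -0.0004 -1.    ] q6 -2.203 t 18.27
turn -0.007 rows>= 1 | q6 after turn est -2.195 -2.21 | then d cm [12.79  0.23  0.1 ] rows>= 3 | d before turn [12.79  0.23  0.1 ]
```

Request:
arm_command([
  [[3,0.2,0.1,-0.007],[3,0,0,0],[3,0,0,0],[2.5,0,0,0],[1.2,0,0,0],[0,0,0,0]],
])

```text
time: 19.02
eef_pos: [0.4197, -0.2296, 0.0708]
tcp_rot: [0.028, 0.707, -0.027, 0.706]
contact_force: [-0.5, -0.1, 0.4]
opening: 0.528
```

Request:
arm_command([
  [[0,0,0,0],[0,0,0,0],[0,0,0,0],[0,0,0,0],[0,0,0,0],[0,0,0,0]],
], grip=0, grip_force=40)

```text
time: 19.77
eef_pos: [0.4204, -0.2325, 0.0729]
tcp_rot: [0.026, 0.706, -0.03, 0.708]
contact_force: [-0.9, -5.4, 0.7]
opening: 0.132
```

Request:
arm_command([
  [[0,0,0,0.12],[0,0,0,0.12],[0,0,0,0.12],[0,0,0,0.12],[0,0,0,0.12],[0,0,0,0.12],[0,0,0,0],[0,0,0,0]],
])

```text
time: 20.78
eef_pos: [0.4207, -0.232, 0.0729]
tcp_rot: [0.274, 0.65, -0.276, 0.653]
contact_force: [-0.5, -6.4, 2.5]
opening: 0.127
```

```bash
python3 -c "
from g import *
go([.4195,-.231,.071],.789);s=sensors.get_state();print(s['contact_force'],s['wrist_torque'])"
```

```text
tcp [ 0.4207 -0.232   0.0729] yaw 0.773 toolx [ 0.0029 -0.0043 -1.    ] q6 -1.487 t 20.77
turn -0.016 rows>= 1 | q6 after turn est -1.471 -1.503 | then d cm [ 0.19 -0.01 -0.16] rows>= 1 | d before turn [ 0.19 -0.01 -0.16]
[-0.4601 -6.3615  2.5452] [-0.8065 -0.0597  0.0491]
```

Request:
arm_command([
  [[0,0,0,0],[0,0,0,0],[0,0,0,0],[-2,0,0,0],[-4,0,0,0],[-5,0,0,0],[-3,0,0,0],[0,0,0,0]],
], grip=4.5)

```text
time: 21.78
eef_pos: [0.4209, -0.231, 0.2142]
tcp_rot: [0.275, 0.649, -0.276, 0.653]
contact_force: [-0.0, 0.1, -0.2]
opening: 0.529
```

```bash
python3 -c "
from g import *
go([.5735,-.243,.21],1.489)
crop('side',130,240,180,310,6,'s11.png')"
```

```text
tcp [ 0.4209 -0.231   0.2142] yaw 0.771 toolx [ 0.0046 -0.0036 -1.    ] q6 -1.485 t 21.77
turn -0.718 rows>= 4 | q6 after turn est -0.768 -2.203 | then d cm [ 0.49  0.06 15.31] rows>= 3 | d before turn [ 0.49 10.11 11.5 ]
```

View pics/s11.png

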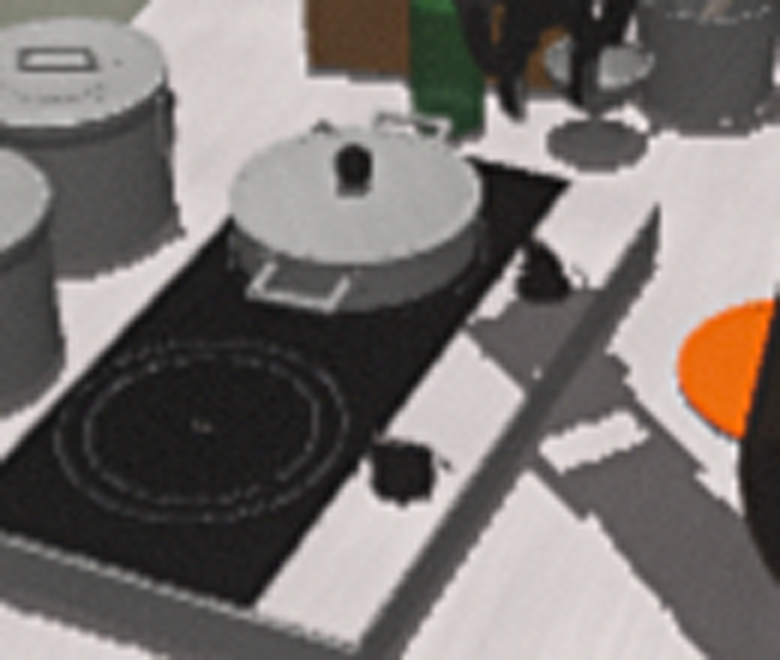

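Request:
arm_command([
  [[0,3.37,3.84,0],[0,3.37,3.83,0],[0,3.37,3.83,0],[0,0,0,0],[0,0,0,0]],
], grip=5)

```text
time: 22.45
eef_pos: [0.571, -0.2414, 0.2085]
tcp_rot: [0.275, 0.653, -0.275, 0.65]
contact_force: [-0.6, -0.8, -0.3]
opening: 0.582
```

```bash
python3 -c "
from g import *
go([.5735,-.243,.115])
crop('side',130,240,180,310,6,'s12.png')"
```

```text
tcp [ 0.571  -0.2414  0.2085] yaw 0.771 toolx [-0.0044  0.0026 -1.    ] q6 -1.335 t 22.45
turn 0.0 rows>= 0 | q6 after turn est -1.335 -1.335 | then d cm [9.35 0.08 0.33] rows>= 2 | d before turn [9.35 0.08 0.33]
```

View pics/s12.png

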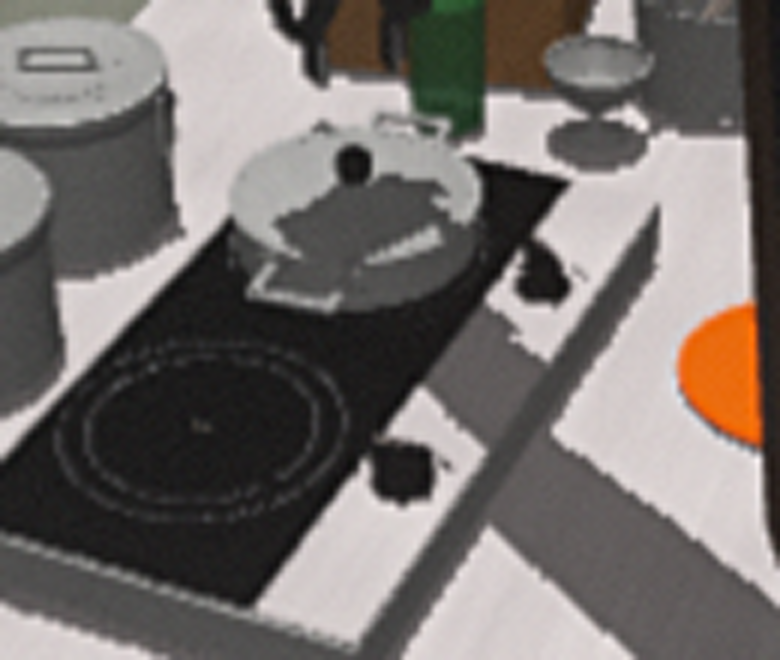

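Request:
arm_command([
  [[2.5,0.08,0.25,0],[2.5,0,0,0],[2.0,0,0,0],[1.5,0,0,0],[0.8,0,0,0],[0,0,0,0]],
])

```text
time: 23.25
eef_pos: [0.5744, -0.2434, 0.118]
tcp_rot: [0.275, 0.652, -0.275, 0.651]
contact_force: [0.1, -0.1, 0.4]
opening: 0.59
```

Request:
arm_command([
  [[0,0,0,0],[0,0,0,0],[0,0,0,0],[0,0,0,0],[0,0,0,0]],
], grip=0, grip_force=50)

```text
time: 23.88
eef_pos: [0.5753, -0.2439, 0.1196]
tcp_rot: [0.275, 0.651, -0.275, 0.652]
contact_force: [0.2, 1.0, 5.9]
opening: 0.312
```

Request:
arm_command([
  [[-0.5,0,0,0],[-1,0,0,0],[-2,0,0,0],[-2,0,0,0],[-1.5,0,0,0],[0,0,0,0],[0,0,0,0]],
])

```text
time: 24.75
eef_pos: [0.5742, -0.2433, 0.1879]
tcp_rot: [0.275, 0.652, -0.275, 0.651]
contact_force: [-0.6, 0.2, -2.9]
opening: 0.311
```

```bash
python3 -c "
from g import *
s=sensors.get_state();print(s['contact_force'],s['opening'])
go([.594,.004,.18])
crop('side',130,240,180,310,6,'s13.png')"
```

```text
[-0.5982  0.1928 -2.9102] 0.3108197402235801
tcp [ 0.5742 -0.2433  0.1879] yaw 0.771 toolx [-0.0008  0.0005 -1.    ] q6 -1.334 t 24.75
turn 0.0 rows>= 0 | q6 after turn est -1.334 -1.334 | then d cm [  0.8   18.65 -16.36] rows>= 5 | d before turn [  0.8   18.65 -16.36]
```

View pics/s13.png

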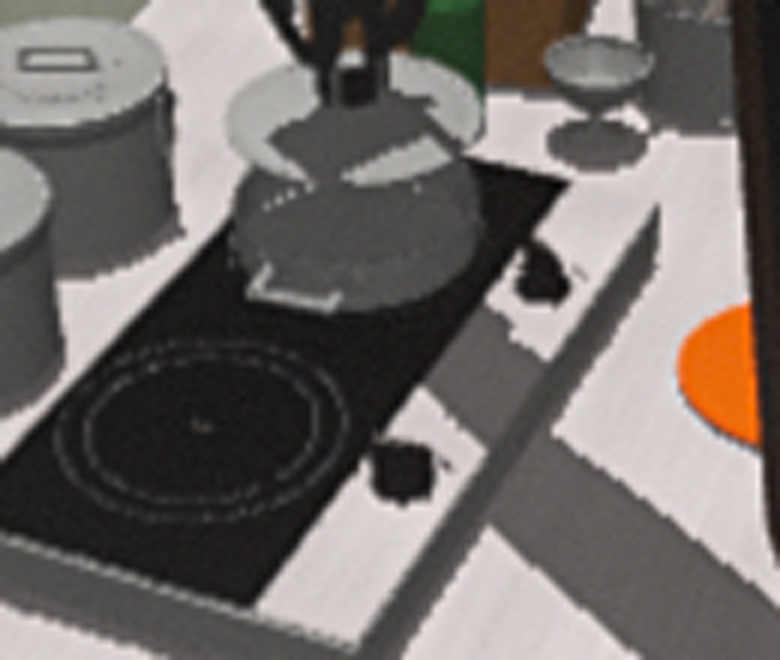

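Request:
arm_command([
  [[0,3.13,-2.72,0],[0,3.13,-2.72,0],[0,3.13,-2.72,0],[0,3.13,-2.72,0],[0,3.13,-2.72,0],[0,3.13,-2.72,0],[0,0,0,0],[0,0,0,0]],
])

```text
time: 25.8
eef_pos: [0.5951, 0.0042, 0.1875]
tcp_rot: [0.275, 0.652, -0.275, 0.651]
contact_force: [-0.0, -0.0, -2.9]
opening: 0.305
```

```bash
python3 -c "
from g import *
go([.594,.005,.09])"
```

```text
tcp [0.5951 0.0042 0.1875] yaw 0.771 toolx [-0.0015 -0.0003 -1.    ] q6 -0.934 t 25.8
turn 0.0 rows>= 0 | q6 after turn est -0.934 -0.934 | then d cm [ 9.75 -0.02 -0.13] rows>= 2 | d before turn [ 9.75 -0.02 -0.13]
```

Request:
arm_command([
  [[2.5,0,-0.1,0],[2.5,0,0,0],[2.5,0,0,0],[1.5,0,0,0],[0.5,0,0,0],[0.3,0,0,0],[0,0,0,0]],
])

```text
time: 26.68
eef_pos: [0.5954, 0.005, 0.0911]
tcp_rot: [0.275, 0.651, -0.275, 0.652]
contact_force: [-0.2, 0.4, -2.2]
opening: 0.305
```

Request:
arm_command([
  [[0.3,0,0,0],[0.3,0,0,0],[0,0,0,0],[0,0,0,0]],
])

```text
time: 27.18
eef_pos: [0.5948, 0.0052, 0.0843]
tcp_rot: [0.275, 0.651, -0.275, 0.651]
contact_force: [0.5, -0.2, -2.5]
opening: 0.31
```

Request:
arm_command([
  [[0.2,0,0,0],[0.2,0,0,0],[0.1,0,0,0],[0,0,0,0]],
])

```text
time: 27.68
eef_pos: [0.5947, 0.0052, 0.0791]
tcp_rot: [0.275, 0.651, -0.275, 0.651]
contact_force: [-0.2, 0.2, -2.3]
opening: 0.31
```

Request:
arm_command([
  [[0.1,0,0,0],[0.1,0,0,0],[0,0,0,0]],
])

```text
time: 28.05
eef_pos: [0.595, 0.0051, 0.0785]
tcp_rot: [0.275, 0.651, -0.275, 0.651]
contact_force: [-3.8, -0.3, 5.2]
opening: 0.309
```

Contact is felt, so I release and rise.

Request:
arm_command([
  [[0,0,0,0],[0,0,0,0],[0,0,0,0],[-1,0,0,0],[-4,0,0,0],[-5,0,0,0],[-4,0,0,0],[0,0,0,0]],
], grip=5)

```text
time: 29.05
eef_pos: [0.5975, 0.0048, 0.2233]
tcp_rot: [0.276, 0.648, -0.274, 0.655]
contact_force: [-0.7, -0.8, -0.3]
opening: 0.586
```

Request:
arm_command([
  [[0,-4,-4,0],[0,-4,-4,0],[0,-4,-4,0],[0,-4,-4,0],[0,0,0,0]],
])

```text
time: 29.68
eef_pos: [0.3648, 0.0092, 0.2153]
tcp_rot: [0.275, 0.652, -0.276, 0.651]
contact_force: [0.4, -0.1, -0.1]
opening: 0.584
```

```bash
python3 -c "
from g import *
go([.51,.285,.2])
im=optics.read_camera('side');crop('side',130,330,150,310,4,'s14.png',im) if 0 else cv2.imwrite('pics/s14.png',cv2.resize(im[130:330,140:310],None,fx=3,fy=3))
im=optics.read_camera('top');crop('top',100,240,90,390,2.6,'t14.png',im)"
```

```text
tcp [0.3648 0.0092 0.2153] yaw 0.771 toolx [-0.0013  0.0003 -1.    ] q6 -1.026 t 29.68
turn 0.0 rows>= 0 | q6 after turn est -1.026 -1.026 | then d cm [ 1.52 29.63 -9.67] rows>= 6 | d before turn [ 1.52 29.63 -9.67]
```

View pics/s14.png

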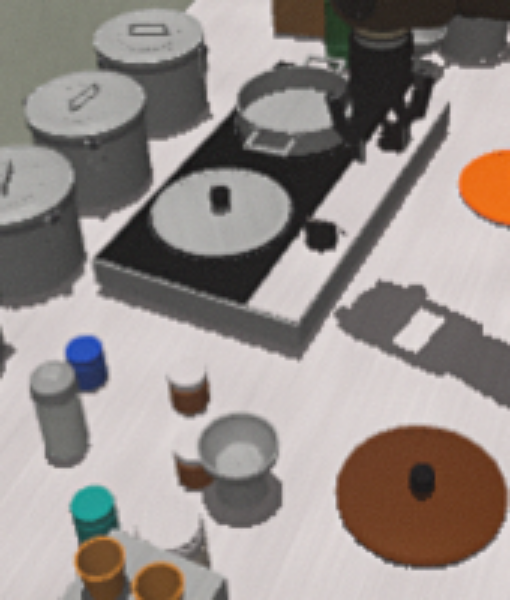

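View pics/t14.png

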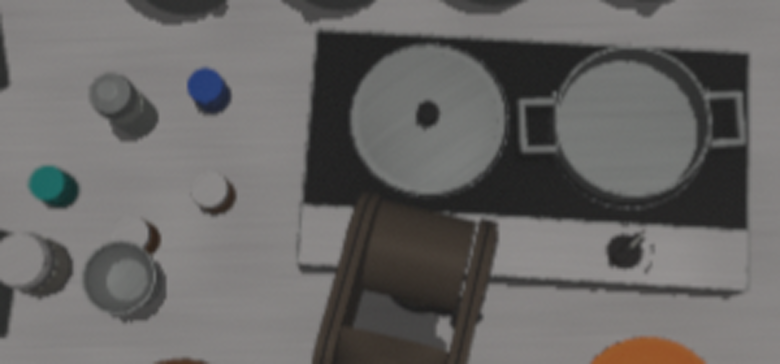

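```bash
python3 -c "
from g import *
crop('side',240,335,150,245,7,'s15.png');crop('top',140,235,90,200,7,'t15.png')"
```

```text
(no output)
```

View pics/s15.png

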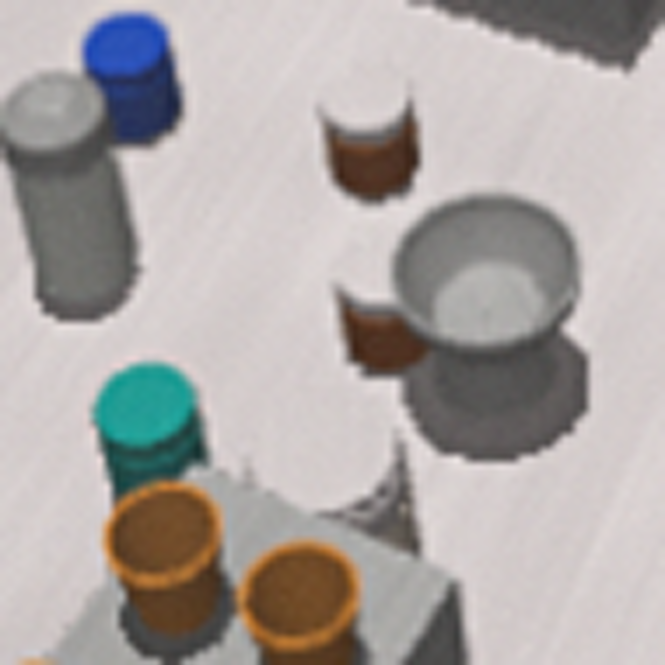

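View pics/t15.png

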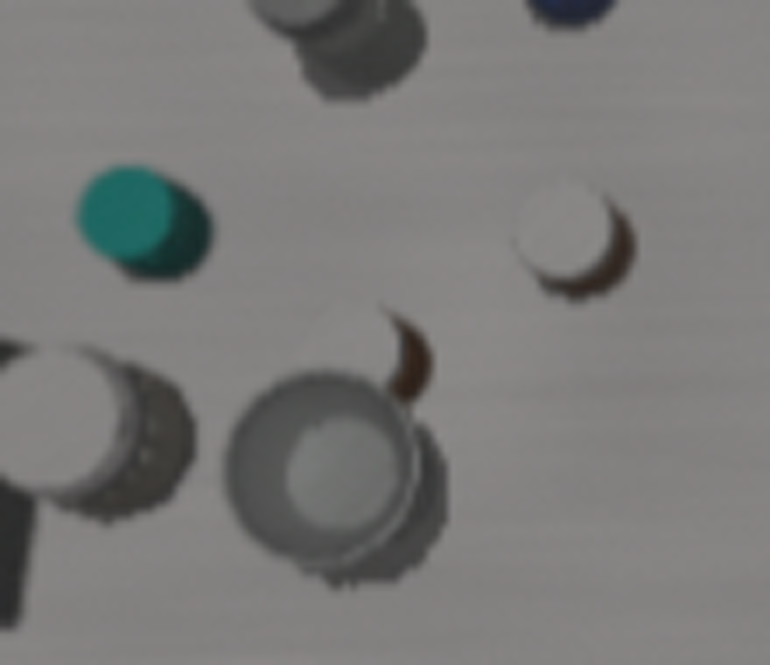

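```bash
python3 -c "
from pf import *
t=lambda *p:un(7,140,90,p); s=lambda *p:un(7,240,150,p)
print(onz('top',t(353,345),.052),onz('side',s(381,266),.052))
print('jarR',onz('top',t(566,228),.052),onz('side',s(366,97),.052))
print('coupe rim',onz('top',t(322,467),.078),onz('side',s(485,270),.078),'foot',onz('side',s(495,390),.0))
for r in optics.place_of('top','jar1_mid')+optics.place_of('side','jar1_mid')[:0]: print(r['at'],r['conf'],onz('top',r['at'],.026))
for r in optics.place_of('side','jar1_mid'): print(r['at'],r['conf'],onz('side',r['at'],.026))
"
```

```text
[0.4612 0.3818 0.052 ] [0.4591 0.3862 0.052 ]
jarR [0.5143 0.2825 0.052 ] [0.5136 0.288  0.052 ]
coupe rim [0.401  0.3855 0.078 ] [0.4006 0.3912 0.078 ] foot [0.3972 0.4    0.    ]
[173.3, 171.5] 0.48 [0.5159 0.2854 0.026 ]
[254.8, 202.6] 0.65 [0.5209 0.2719 0.026 ]
```

Request:
arm_command([
  [[0,0,0,-0.16],[0,0,0,-0.16],[0,0,0,-0.16],[0,0,0,-0.16],[0,0,0,-0.16],[0,4.6,2.5,0],[0,4.6,2.5,0],[0,4.6,2.5,0],[0,4.6,2.5,0],[0,4.6,2.5,0],[0,4.6,2.5,0],[0,0,0,0],[0,0,0,0]],
], grip=6.8, grip_force=30)

```text
time: 31.65
eef_pos: [0.5185, 0.2845, 0.2161]
tcp_rot: [-0.001, 0.708, -0.0, 0.706]
contact_force: [-0.7, -0.8, 0.6]
opening: 0.794
```

```bash
python3 -c "
from g import *
go([.514,.285,.1],1.571)
crop('side',230,335,140,245,7,'s16.png');"
```

```text
tcp [0.5185 0.2845 0.2161] yaw 1.572 toolx [-0.0021 -0.001  -1.    ] q6 -1.241 t 31.65
turn 0.001 rows>= 1 | q6 after turn est -1.242 -1.24 | then d cm [11.61  0.07 -0.43] rows>= 2 | d before turn [11.61  0.07 -0.43]
```

View pics/s16.png

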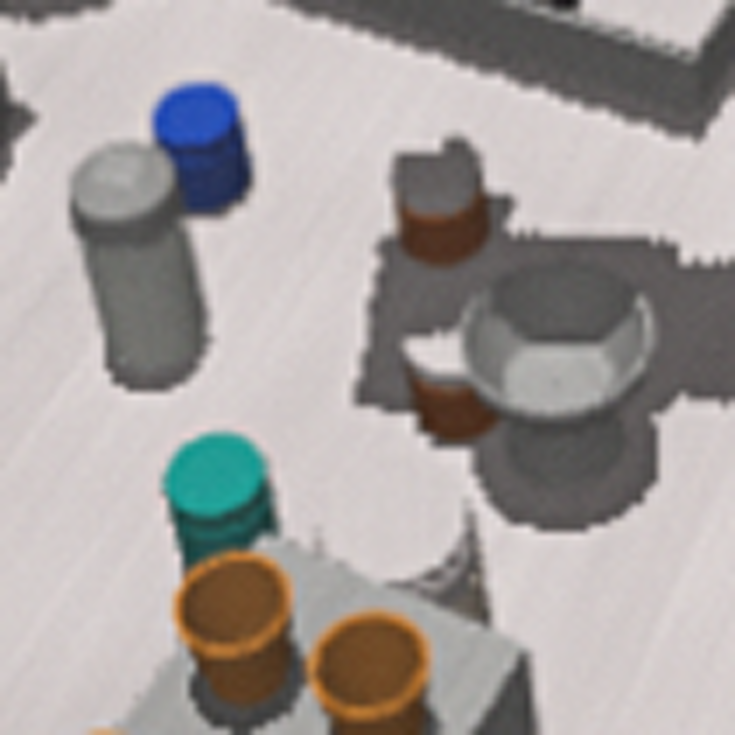

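Request:
arm_command([
  [[3,0,-0.4,0],[3,0,0,0],[3,0,0,0],[3,0,0,0],[3,0,0,0],[2,0,0,0],[1.5,0,0,0],[1.0,0,0,0],[0,0,0,0],[0,0,0,0]],
])

```text
time: 32.95
eef_pos: [0.5152, 0.2847, 0.0232]
tcp_rot: [0.0, 0.707, 0.0, 0.708]
contact_force: [-0.4, 0.3, 0.6]
opening: 0.795
```

```bash
python3 -c "
from g import *
go([.514,.285,.021],1.571)
crop('side',230,335,140,245,7,'s17.png');"
```

```text
tcp [0.5152 0.2847 0.0232] yaw 1.571 toolx [ 0.0015  0.0005 -1.    ] q6 -1.238 t 32.95
turn 0.0 rows>= 1 | q6 after turn est -1.239 -1.238 | then d cm [ 0.22  0.03 -0.12] rows>= 1 | d before turn [ 0.22  0.03 -0.12]
```

View pics/s17.png

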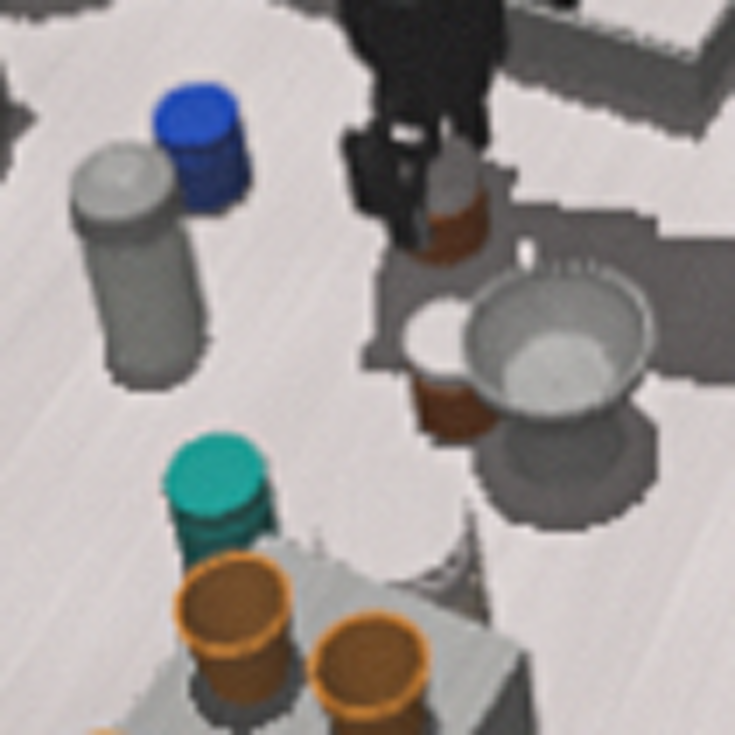

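Request:
arm_command([
  [[0,0,0,0],[0,0,0,0],[0,0,0,0],[0,0,0,0],[0,0,0,0]],
], grip=3)

```text
time: 33.62
eef_pos: [0.5152, 0.2848, 0.0233]
tcp_rot: [0.0, 0.707, 0.0, 0.708]
contact_force: [-0.2, 0.4, 5.2]
opening: 0.551
```

```bash
python3 -c "
from pf import *
print('jarL',onz('side',un(7,230,140,(450,338)),.052))
go([.515,.285,.2],1.571)
"
```

```text
jarL [0.459  0.3875 0.052 ]
tcp [0.5152 0.2848 0.0233] yaw 1.571 toolx [ 0.0015  0.0007 -1.    ] q6 -1.238 t 33.62
turn 0.0 rows>= 1 | q6 after turn est -1.239 -1.238 | then d cm [-17.67   0.03   0.  ] rows>= 3 | d before turn [-17.67   0.03   0.  ]
```

Request:
arm_command([
  [[-1,0,0,0],[-2.5,0,0,0],[-5,0,0,0],[-5,0,0,0],[-4.2,0,0,0],[0,-4.8,0.88,0],[0,-4.8,0.88,0],[0,-4.8,0.88,0],[0,-4.8,0.88,0],[0,-4.8,0.88,0],[0,-4.8,0.88,0],[0,-4.8,0.88,0],[0,-4.8,0.88,0],[0,-4.8,0.88,0],[0,-4.8,0.88,0],[0,-4.8,0.88,0],[0,0,0,0],[0,0,0,0]],
])

```text
time: 35.88
eef_pos: [0.6107, -0.243, 0.1983]
tcp_rot: [0.001, 0.708, 0.0, 0.706]
contact_force: [0.2, -0.4, -0.8]
opening: 0.55
```

```bash
python3 -c "
from g import *
s=sensors.get_state();print(s['contact_force'],s['opening'])
go([.6115,-.244,.0883],1.571)
crop('side',110,240,165,295,6,'s18.png');crop('top',100,230,265,395,6,'t18.png')"
```

```text
[ 0.2463 -0.358  -0.7795] 0.5503591617127037
tcp [ 0.6107 -0.243   0.1983] yaw 1.571 toolx [-0.002   0.0016 -1.    ] q6 -2.104 t 35.88
turn -0.0 rows>= 1 | q6 after turn est -2.103 -2.104 | then d cm [11.   -0.12  0.1 ] rows>= 2 | d before turn [11.   -0.12  0.1 ]
```

View pics/s18.png

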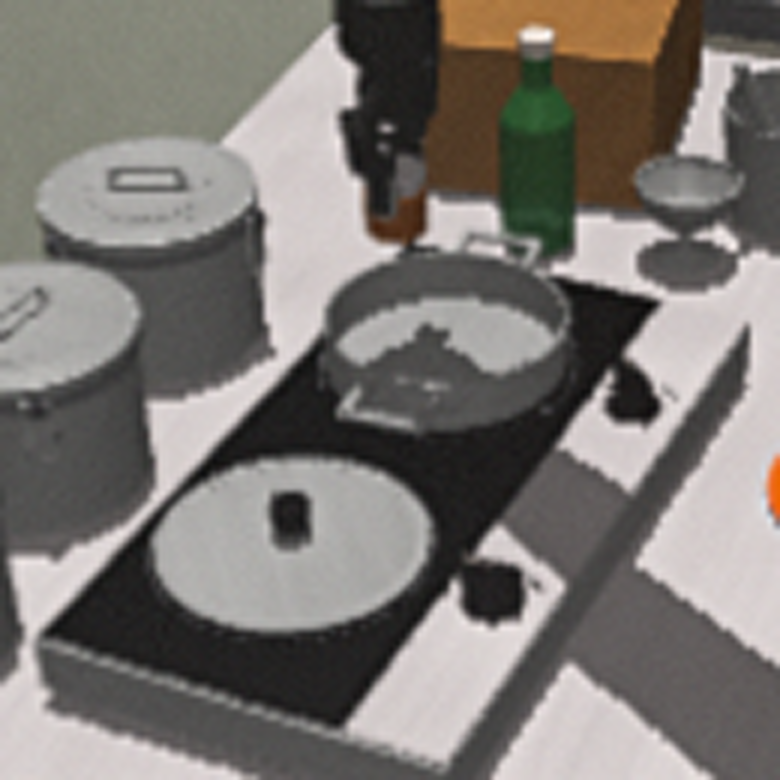

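View pics/t18.png

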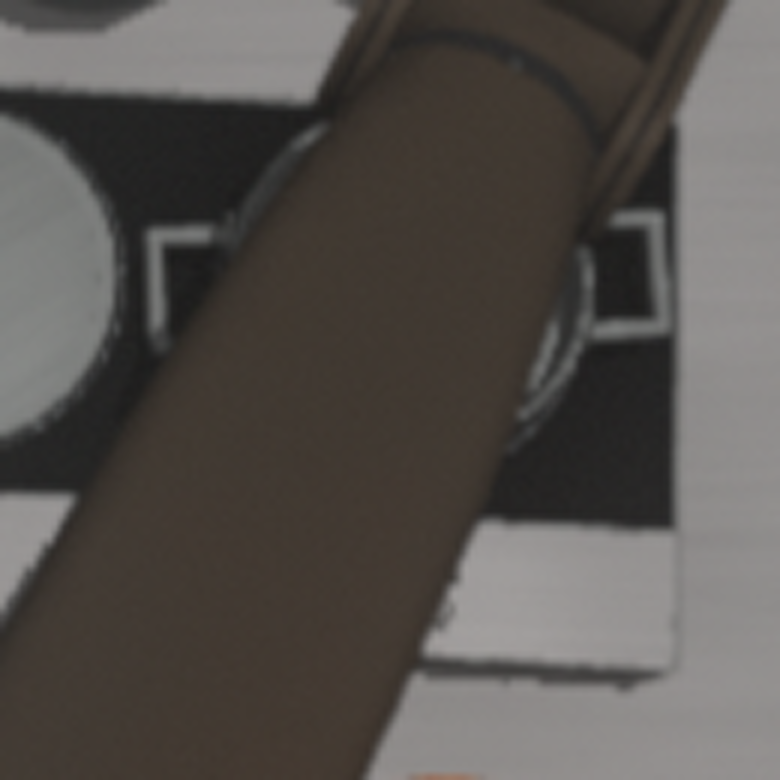

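Request:
arm_command([
  [[2.5,-0.1,0.1,0],[2.5,0,0,0],[2.5,0,0,0],[1.5,0,0,0],[0.7,0,0,0],[0.4,0,0,0],[0,0,0,0],[0,0,0,0]],
])

```text
time: 36.98
eef_pos: [0.6129, -0.2449, 0.0993]
tcp_rot: [-0.0, 0.707, -0.0, 0.708]
contact_force: [0.2, 0.2, -1.7]
opening: 0.546
```

Request:
arm_command([
  [[0.2,0,0,0],[0.2,0,0,0],[0,0,0,0],[0,0,0,0]],
])

```text
time: 37.48
eef_pos: [0.6124, -0.2445, 0.0943]
tcp_rot: [-0.0, 0.707, 0.0, 0.707]
contact_force: [-0.4, -0.3, -1.2]
opening: 0.546
```

Request:
arm_command([
  [[0.2,0,0,0],[0.15,0,0,0],[0.1,0,0,0],[0,0,0,0],[0,0,0,0]],
])

```text
time: 38.1
eef_pos: [0.6125, -0.2446, 0.0899]
tcp_rot: [-0.0, 0.707, 0.0, 0.707]
contact_force: [0.4, 0.3, -1.0]
opening: 0.549
```

Request:
arm_command([
  [[0.1,0,0,0],[0.05,0,0,0],[0,0,0,0]],
])

```text
time: 38.48
eef_pos: [0.6125, -0.2446, 0.0883]
tcp_rot: [-0.0, 0.707, 0.0, 0.707]
contact_force: [0.7, -0.3, -1.5]
opening: 0.549
```

Request:
arm_command([
  [[0.05,0,0,0],[0.05,0,0,0],[0,0,0,0]],
])

```text
time: 38.85
eef_pos: [0.6125, -0.2446, 0.0883]
tcp_rot: [-0.0, 0.707, 0.0, 0.707]
contact_force: [-3.2, 1.9, 6.1]
opening: 0.551
```

Request:
arm_command([
  [[0.05,0,0,0],[0.05,0,0,0],[0,0,0,0]],
])

```text
time: 39.22
eef_pos: [0.6126, -0.2446, 0.0883]
tcp_rot: [-0.0, 0.707, 0.0, 0.707]
contact_force: [-4.3, 2.4, 8.9]
opening: 0.544
```

Request:
arm_command([
  [[0,0,0,0],[0,0,0,0],[0,0,0,0],[0,0,0,0],[-1,0,0,0],[-3,0,0,0],[-4,0,0,0],[-3.5,0,0,0],[0,0,0,0]],
], grip=6.5)

```text
time: 40.35
eef_pos: [0.6146, -0.2458, 0.2069]
tcp_rot: [-0.002, 0.704, -0.002, 0.71]
contact_force: [0.7, -0.3, -0.7]
opening: 0.76
```

```bash
python3 -c "
from g import *
s=sensors.get_state();print(s['contact_force'],s['opening'])
go([.464,.385,.2],1.571)
crop('side',110,240,165,295,6,'s19.png')"
```

```text
[ 0.658  -0.2987 -0.7133] 0.7604290534521003
tcp [ 0.6146 -0.2458  0.2069] yaw 1.571 toolx [ 0.0082 -0.0048 -1.    ] q6 -2.105 t 40.35
turn 0.0 rows>= 1 | q6 after turn est -2.105 -2.104 | then d cm [  0.26  63.08 -15.05] rows>= 11 | d before turn [  0.26  63.08 -15.05]
```

View pics/s19.png

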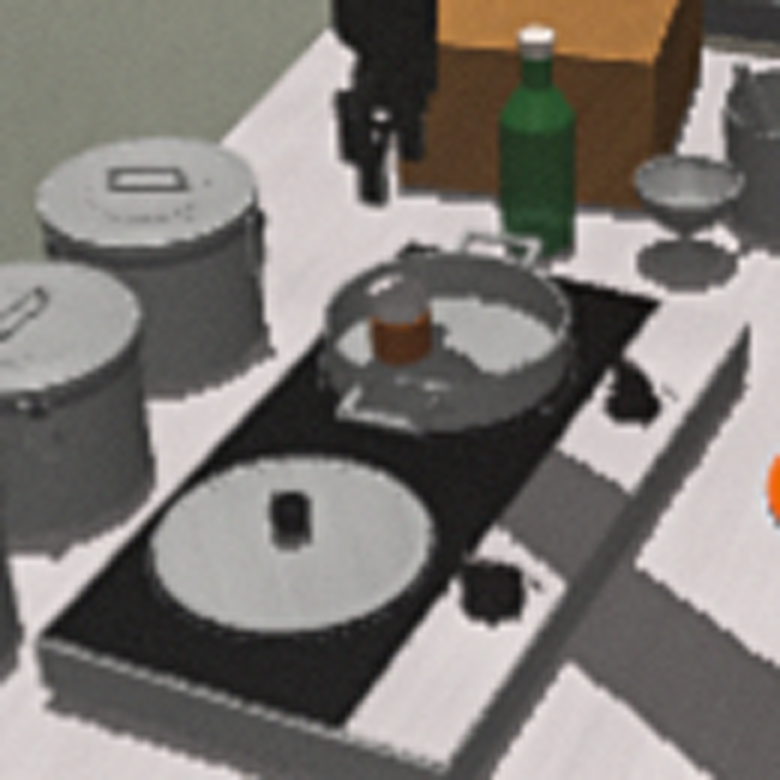

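Request:
arm_command([
  [[0,4.85,-1.16,0],[0,4.85,-1.16,0],[0,4.85,-1.16,0],[0,4.85,-1.16,0],[0,4.85,-1.16,0],[0,4.85,-1.16,0],[0,4.85,-1.16,0],[0,4.85,-1.16,0],[0,4.85,-1.16,0],[0,4.85,-1.16,0],[0,4.85,-1.15,0],[0,4.85,-1.15,0],[0,4.85,-1.15,0],[0,0,0,0],[0,0,0,0]],
])

```text
time: 42.28
eef_pos: [0.4611, 0.3854, 0.1997]
tcp_rot: [-0.001, 0.708, -0.0, 0.706]
contact_force: [-0.9, -0.3, 0.2]
opening: 0.762
```

```bash
python3 -c "
from g import *
go([.464,.385,.1],1.571)
crop('side',230,335,140,245,7,'s20.png');"
```

```text
tcp [0.4611 0.3854 0.1997] yaw 1.572 toolx [-0.0023 -0.0019 -1.    ] q6 -1.044 t 42.27
turn 0.001 rows>= 1 | q6 after turn est -1.044 -1.043 | then d cm [ 9.96 -0.02  0.32] rows>= 2 | d before turn [ 9.96 -0.02  0.32]
```

View pics/s20.png

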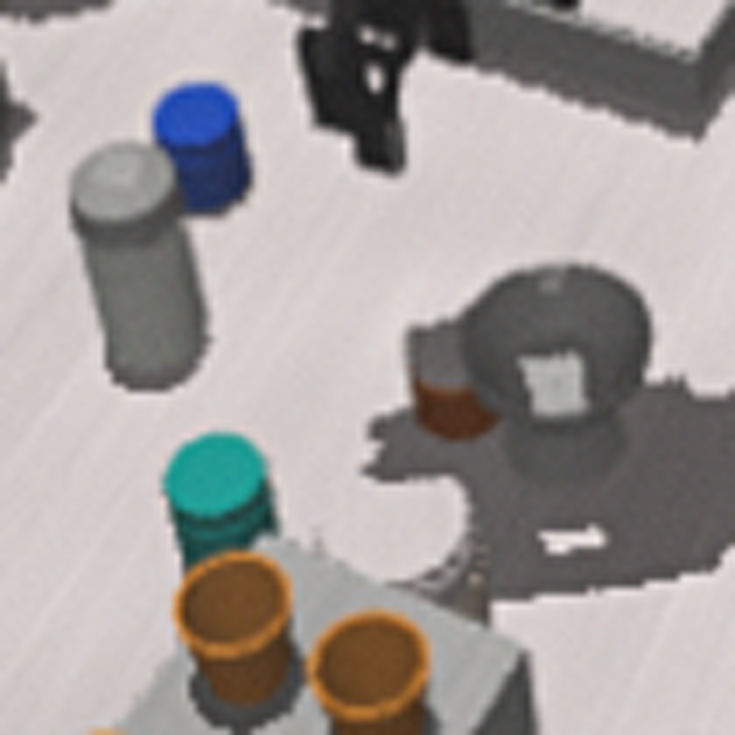

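Request:
arm_command([
  [[2.5,0,0.3,0],[3,0,0,0],[3,0,0,0],[3,0,0,0],[2.5,0,0,0],[2,0,0,0],[1.3,0,0,0],[0,0,0,0],[0,0,0,0]],
])

```text
time: 43.45
eef_pos: [0.4656, 0.3863, 0.0293]
tcp_rot: [0.0, 0.707, 0.0, 0.708]
contact_force: [1.1, 0.3, 0.3]
opening: 0.762
```

```bash
python3 -c "
from g import *
s=sensors.get_state();print(s['contact_force'])
go([.464,.385,.026],1.571)
crop('side',230,335,140,245,7,'s21.png');"
```

```text
[1.1371 0.2542 0.2834]
tcp [0.4656 0.3863 0.0293] yaw 1.571 toolx [ 0.0016  0.0009 -1.    ] q6 -1.046 t 43.45
turn -0.0 rows>= 1 | q6 after turn est -1.046 -1.046 | then d cm [ 0.33 -0.13 -0.16] rows>= 1 | d before turn [ 0.33 -0.13 -0.16]
```

View pics/s21.png

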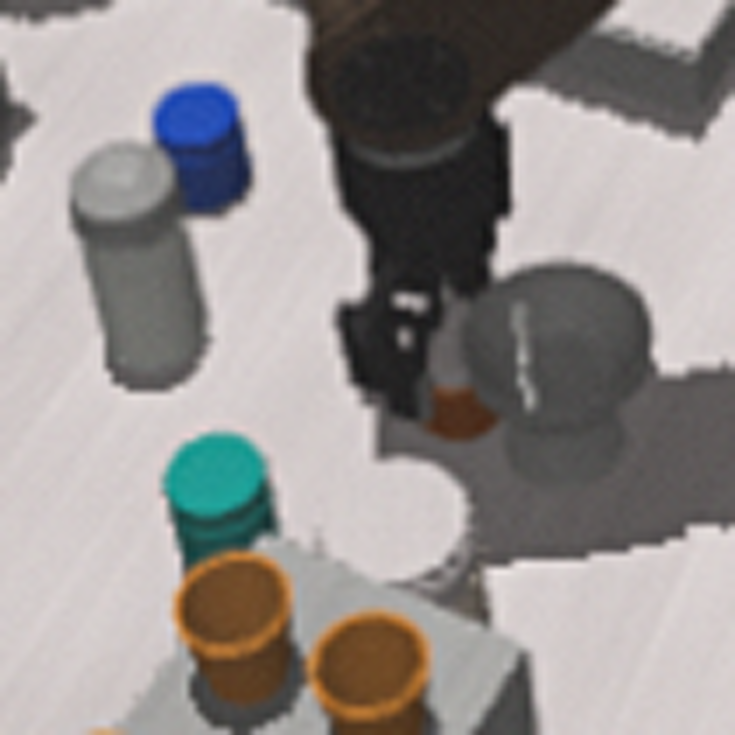

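Request:
arm_command([
  [[0.4,-0.1,-0.15,0],[0,0,0,0],[0,0,0,0]],
])

```text
time: 43.88
eef_pos: [0.4633, 0.385, 0.0244]
tcp_rot: [-0.0, 0.707, 0.0, 0.707]
contact_force: [0.5, -0.0, 0.7]
opening: 0.759
```

Request:
arm_command([
  [[0,0,0,0],[0,0,0,0],[0,0,0,0],[0,0,0,0],[0,0,0,0]],
], grip=3)

```text
time: 44.5
eef_pos: [0.4637, 0.3851, 0.0247]
tcp_rot: [0.0, 0.707, 0.0, 0.707]
contact_force: [0.6, 0.6, 2.2]
opening: 0.551
```

Request:
arm_command([
  [[-0.3,0,0,0],[0,0,1,0],[0,0,2,0],[0,0,3,0],[0,0,0,0]],
])

```text
time: 45.12
eef_pos: [0.5256, 0.3847, 0.0274]
tcp_rot: [0.001, 0.707, -0.0, 0.708]
contact_force: [-1.6, -0.3, -1.4]
opening: 0.551
```

```bash
python3 -c "
from g import *
s=sensors.get_state();print(s['contact_force'],s['opening'])
go([.5355,-.244,.2],1.571)
crop('side',230,335,140,245,7,'s22.png');"
```

```text
[-1.6377 -0.3493 -1.413 ] 0.5511895494385992
tcp [0.5256 0.3847 0.0274] yaw 1.569 toolx [ 0.0013  0.0006 -1.    ] q6 -1.093 t 45.12
turn -0.002 rows>= 1 | q6 after turn est -1.091 -1.095 | then d cm [-17.3  -62.86   1.  ] rows>= 11 | d before turn [-17.3  -62.86   1.1 ]
```

View pics/s22.png

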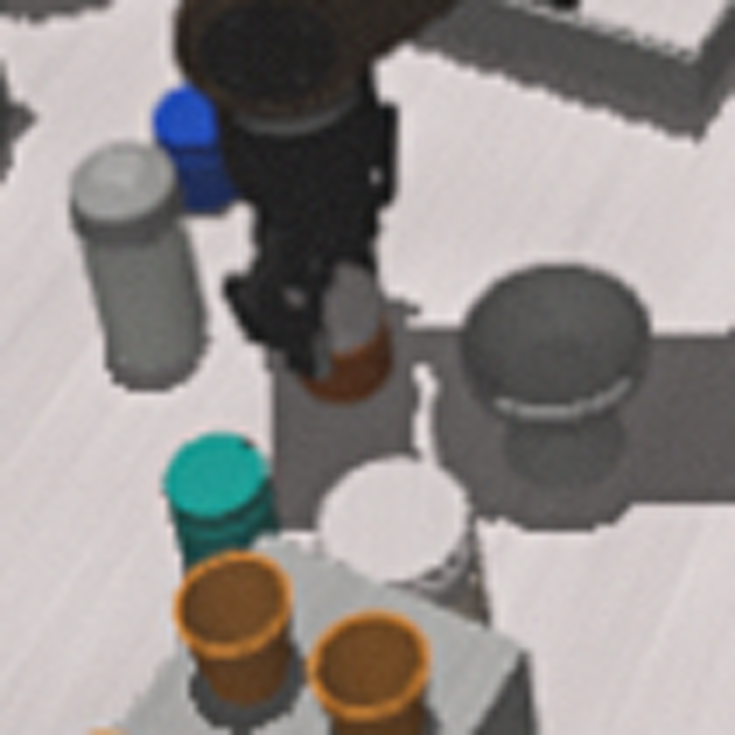

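Request:
arm_command([
  [[-2.5,0,0,0],[-5,0,0,0],[-5,0,0,0],[-4.8,0,0,0],[0,-4.84,0.1,0],[0,-4.84,0.1,0],[0,-4.84,0.1,0],[0,-4.84,0.1,0],[0,-4.84,0.1,0],[0,-4.84,0.1,0],[0,-4.84,0.1,0],[0,-4.84,0.1,0],[0,-4.84,0.1,0],[0,-4.84,0.1,0],[0,-4.84,0.1,0],[0,-4.84,0.1,0],[0,-4.84,0.1,0],[0,0,0,0],[0,0,0,0]],
])

```text
time: 47.55
eef_pos: [0.5358, -0.2432, 0.1995]
tcp_rot: [0.001, 0.708, 0.001, 0.707]
contact_force: [0.5, 0.4, -1.5]
opening: 0.546
```

```bash
python3 -c "
from g import *
s=sensors.get_state();print(s['contact_force'],s['opening'])
go([.5385,-.244,.0897],1.571)
crop('side',110,240,165,295,6,'s23.png')"
```

```text
[ 0.4503  0.3516 -1.4803] 0.5462596417404962
tcp [ 0.5358 -0.2432  0.1995] yaw 1.571 toolx [-0.0015  0.0018 -1.    ] q6 -2.17 t 47.55
turn -0.0 rows>= 1 | q6 after turn est -2.17 -2.17 | then d cm [10.98 -0.1   0.29] rows>= 2 | d before turn [10.98 -0.1   0.29]
```

View pics/s23.png

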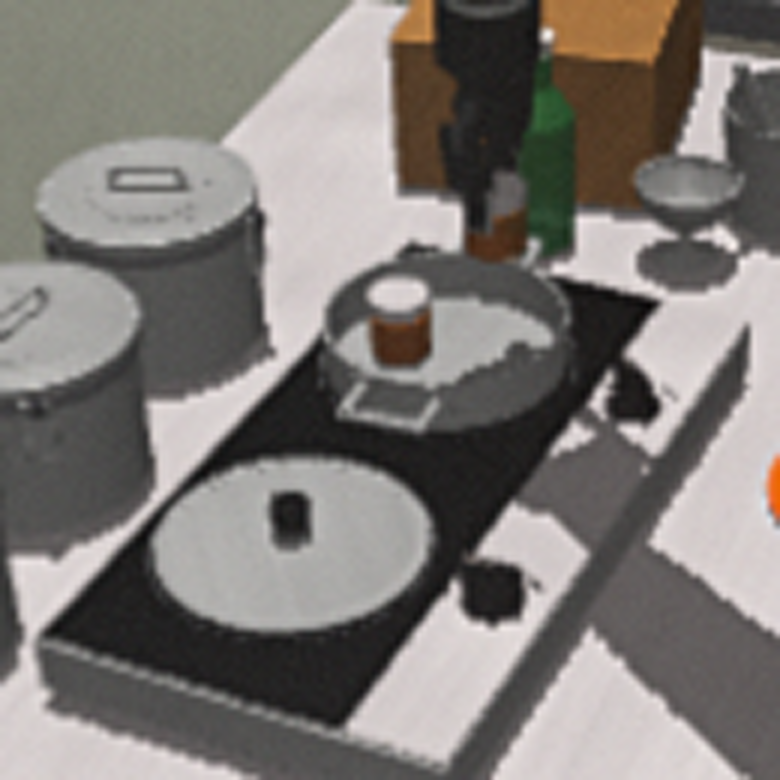

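Request:
arm_command([
  [[2.5,-0.1,0.2,0],[2.5,0,0,0],[2.5,0,0,0],[1.5,0,0,0],[0.7,0,0,0],[0.4,0,0,0],[0.3,0,0,0],[0,0,0,0],[0,0,0,0]],
])

```text
time: 48.72
eef_pos: [0.5387, -0.2455, 0.0969]
tcp_rot: [-0.0, 0.707, -0.0, 0.707]
contact_force: [-0.3, 0.7, -1.7]
opening: 0.545
```

Request:
arm_command([
  [[0.2,0,0,0],[0.1,0,0,0],[0,0,0,0],[0,0,0,0]],
])

```text
time: 49.22
eef_pos: [0.5384, -0.2453, 0.0933]
tcp_rot: [-0.0, 0.707, 0.0, 0.707]
contact_force: [0.2, -0.6, -1.1]
opening: 0.549
```

Request:
arm_command([
  [[0.15,0,0,0],[0.1,0,0,0],[0.05,0,0,0],[0,0,0,0]],
])

```text
time: 49.72
eef_pos: [0.5384, -0.2452, 0.0902]
tcp_rot: [-0.0, 0.707, 0.0, 0.707]
contact_force: [-0.4, -0.9, -0.2]
opening: 0.546
```

Request:
arm_command([
  [[0.05,0,0,0],[0.05,0,0,0],[0,0,0,0]],
])

```text
time: 50.1
eef_pos: [0.5385, -0.2453, 0.0897]
tcp_rot: [-0.0, 0.707, 0.0, 0.707]
contact_force: [-0.2, 1.2, 0.4]
opening: 0.545
```

Request:
arm_command([
  [[0.05,0,0,0],[0.05,0,0,0],[0,0,0,0]],
])

```text
time: 50.48
eef_pos: [0.5385, -0.2453, 0.0897]
tcp_rot: [-0.0, 0.707, 0.0, 0.707]
contact_force: [-3.7, 1.7, 6.1]
opening: 0.551
```

Request:
arm_command([
  [[0,0,0,0],[0,0,0,0],[0,0,0,0],[0,0,0,0],[-1,0,0,0],[-3,0,0,0],[-4,0,0,0],[-4,0,0,0],[0,6,-3,0],[0,6,-3,0],[0,6,-3,0],[0,6,-3,0],[0,6,-3,0],[0,0,0,0],[0,0,0,0]],
], grip=6.5)

```text
time: 52.35
eef_pos: [0.3991, 0.0342, 0.2092]
tcp_rot: [-0.001, 0.706, 0.0, 0.708]
contact_force: [0.8, -0.6, 0.3]
opening: 0.761
```

```bash
python3 -c "
from g import *
s=sensors.get_state();print(s['contact_force'],s['eef_pos'],s['time'])
im=crop('side',110,240,165,295,6,'s24.png'); cv2.imwrite('pics/s24f.png',cv2.resize(im,(768,576)))
im=crop('top',100,230,265,395,6,'t24.png'); cv2.imwrite('pics/t24f.png',cv2.resize(im,(768,576)))"
```

```text
[ 0.7714 -0.6289  0.2773] [0.3991 0.0342 0.2092] 52.35
```

View pics/s24.png

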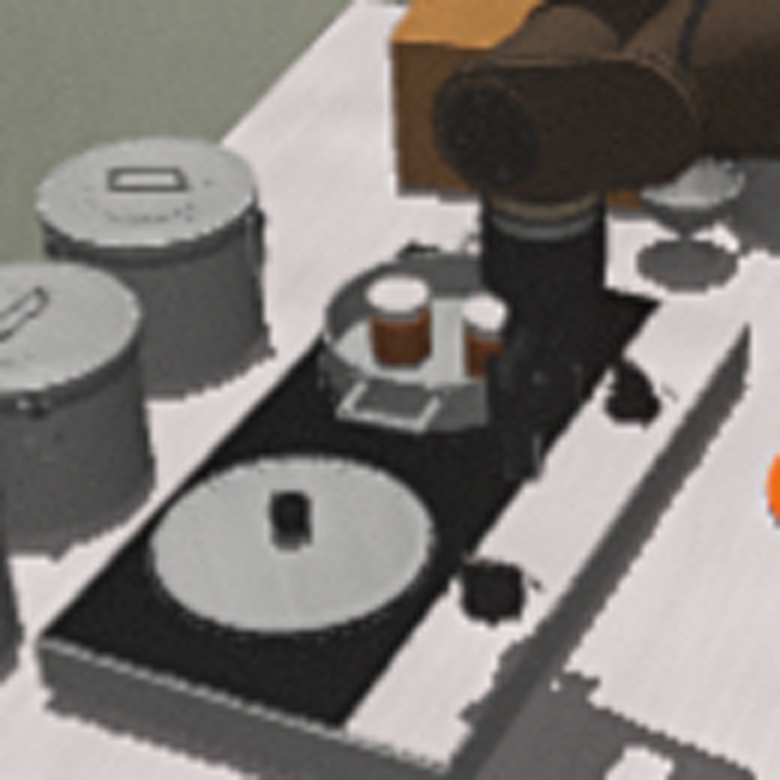

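View pics/t24.png

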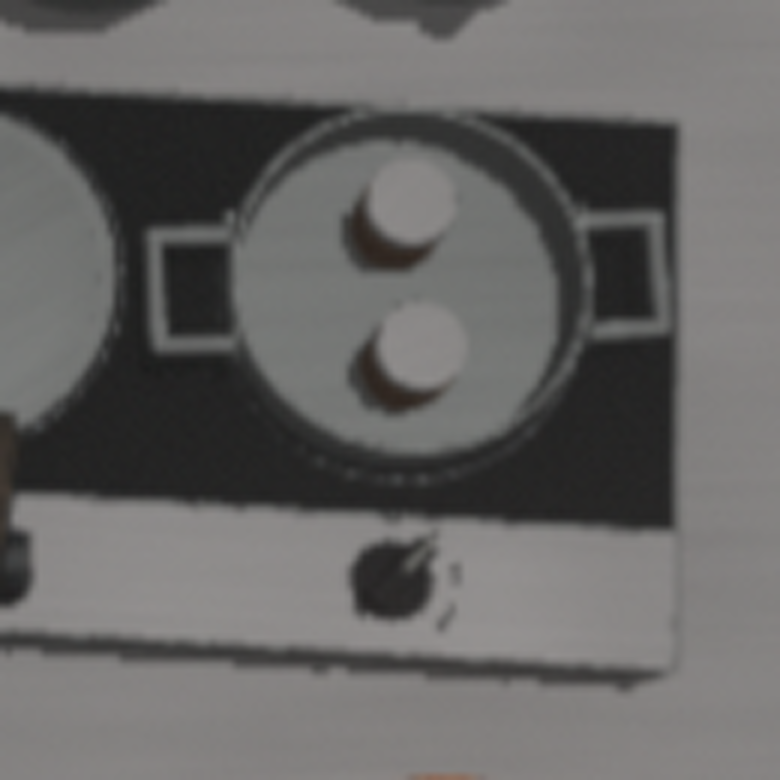

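View pics/s24f.png

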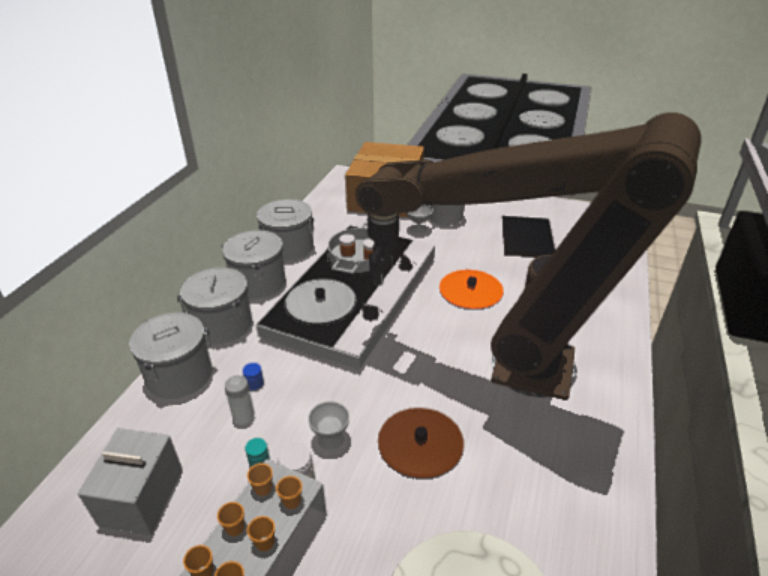

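View pics/t24f.png

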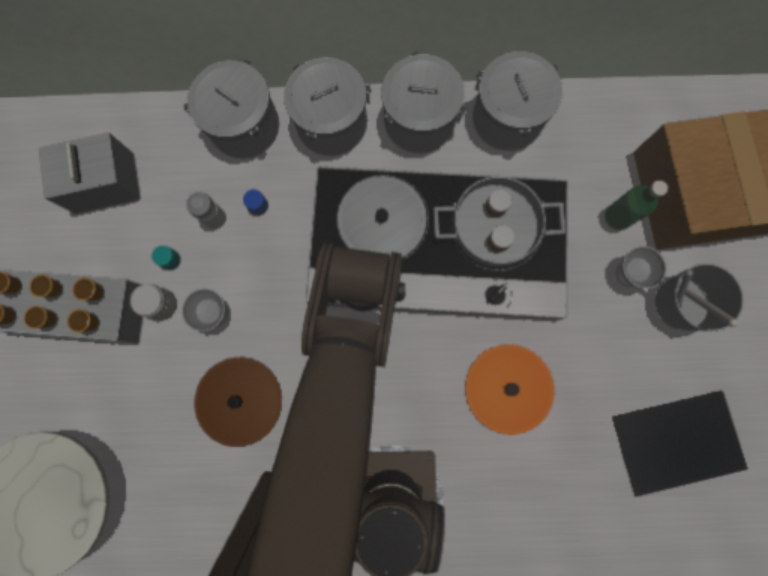

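Request:
arm_command([
  [[-2,-5,0,0],[0,-5,0,0],[0,-5,0,0],[0,-5,0,0],[0,-5,0,0],[0,-5,0,0],[0,0,0,0],[0,0,0,0],[0,0,0,0]],
])

```text
time: 53.58
eef_pos: [0.3986, -0.2651, 0.2281]
tcp_rot: [-0.0, 0.707, 0.0, 0.707]
contact_force: [0.7, -0.4, 0.3]
opening: 0.764
```

```bash
python3 -c "
from g import *
crop('top',105,215,200,310,7,'t25.png')
crop('top',150,230,295,375,7,'t26.png')"
```

```text
(no output)
```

View pics/t25.png

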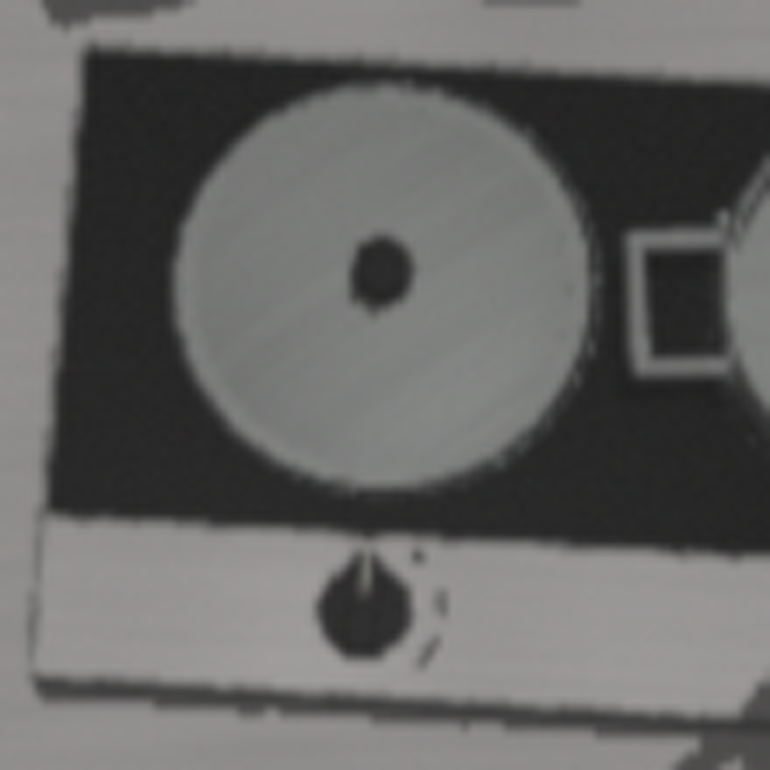

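The boiling switch points at its off mark, and the lid lies flat and centred on the boiling ring. I hand in.

```bash
python3 -c "
from plant import ctrl
print(ctrl.sign_off())"
```

```text
the job is handed in; nothing more can be done
None
```

I did the whole job in the order you asked and handed it in at about 54 s of the 210 s.

- **Boiling switch:** turned from the first click back to off. The last top view shows its pointer at the off mark.
- **Pan:** slid along the glass by its right handle, not lifted. It stands about 1 mm from the keep-warm ring's centre by the top camera. The side camera read it about 6–8 mm off, but it showed a similar offset on other things, so I went by the top view.
- **Keep-warm switch:** turned on, with the pointer at the first click in the last clear top view.
- **Lid:** laid flat and centred on the boiling ring.
- **Jars:** only two were there. One was knocked aside during the run until it stood partly under the sundae cup's rim. I measured it again, drew it clear of the cup, and then lifted it. Both jars stand upright on the pan floor, lowered in millimetre steps until they touched and then released.

The last pictures show the cups, shaker, bottle, tin and look-alikes where they started, with the robot touching nothing. No check failed; the side camera's reading of the pan was the only disagreement.

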